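# Clean, load and square a thin-section bonding jig

### The job

Get the rock billets ready for bonding: with the scraper block, sweep every loose resin chip off the jig's narrow raised rail (not with the fingers; the chips may stay where they fall), and put the scraper back on its rubber mat. Then lay every billet crosswise on the rail, one end towards the low fence. With all of them on, draw the sprung squaring bar out by its T-handle until its pointers stand at the long line, hold it there for two seconds, and let it return fully home, so that all billets are left square against the fence; leave the jar, the bottle and the slide box alone.

Things in the scene. Friction and masses are not known exactly. Their poses are not given: they have to be found in the camera images.
- jig: fixed bonding jig on the bench, yaw varies. Origin on the bench under the rail's middle; z up, +x away from the T-handle, y along the rail. Behind the rail a flat bed 6 high, 130 along y, from x 17 to 102. In front a white scale strip 4 high, 110 along y, x -150 to -25, below the T-handle, and a spring housing 60 along y, 30 high, reaching x -35
- rail_mid (a point): middle of the rail's flat top, z 45. Aluminium rail 34 wide (jig x -17 to 17), 250 long (jig y -125 to 125). FENCE: dark strip along its -x edge, x -25 to -17, top at z 55; billets' ends butt against the plane x = -17. The rail's +x side and both ends are open. A billet against the fence has its centre at jig x +5.5, z 57 and overhangs the open side
- mark (a point): middle of the long black line right across the scale strip (jig x -127, y 0, z 4); the strip's other ticks, 10 mm apart, are short
- squaring_bar (a joint): pull-out in m along the jig's -x: 0 home, 0.040 with the pointers at the long line, stop at 0.052. Sprung: 4.5 N at home, 10.5 N at the line; returns by itself in under 1 s. Behind the rail it carries a steel jaw (230 along y, 14 thick, z 48 to 63), face at jig x +69 at home, +29 at the line (1 mm more than a billet's length from the fence), which pushes the billets to the fence
- handle (a point): middle of the T-handle, a black upright block on the bar's near end: 14 thick (x), 50 wide (y), z 6 to 62; this point is at z 47 and, bar home, at jig x -87, y 0. It moves with the bar. Room for a finger at both x faces (45 mm to the housing), but its round rod, z 9 to 19, runs back from its middle to the rail. Small steel pointers stick out of both its sides at its middle x
- mat: fixed black rubber mat 110 x 110, 3 thick, where the scraper lives; origin under its middle, yaw varies
- scraper: scraper block: grey foot 50 (x) x 30 (y), 18 high, with a wooden grip ridge on top 46 (x) x 16 (y) from z 18 to z 52; origin at the centre of its underside; stands upright on the mat at the start; about 0.15 kg
- billet0: sawn rock billet, a plain stone bar 45 (x) x 24 (y) x 24 (z); origin at its centre; lies on the bench at the start, any yaw; about 0.07 kg. Two to four billets are present, the others are None
- billet1: sawn rock billet, a plain stone bar 45 (x) x 24 (y) x 24 (z); origin at its centre; lies on the bench at the start, any yaw; about 0.07 kg. Two to four billets are present, the others are None
- billet2: sawn rock billet, a plain stone bar 45 (x) x 24 (y) x 24 (z); origin at its centre; lies on the bench at the start, any yaw; about 0.07 kg. Two to four billets are present, the others are None
- billet3: sawn rock billet, a plain stone bar 45 (x) x 24 (y) x 24 (z); origin at its centre; lies on the bench at the start, any yaw; about 0.07 kg. Two to four billets are present, the others are None
- chip0: loose amber resin chip 12 x 10 x 6, origin at its centre; lies on the rail at the start, at jig y -80 to +80, within 8 mm of the rail's middle. Two to four are present, the others are None
- chip1: loose amber resin chip 12 x 10 x 6, origin at its centre; lies on the rail at the start, at jig y -80 to +80, within 8 mm of the rail's middle. Two to four are present, the others are None
- chip2: loose amber resin chip 12 x 10 x 6, origin at its centre; lies on the rail at the start, at jig y -80 to +80, within 8 mm of the rail's middle. Two to four are present, the others are None
- chip3: loose amber resin chip 12 x 10 x 6, origin at its centre; lies on the rail at the start, at jig y -80 to +80, within 8 mm of the rail's middle. Two to four are present, the others are None
- jar: bystander: clear jar with red cap, radius 26, 75 tall; origin under its middle; leave alone
- wash_bottle: bystander: white bottle with blue cap, radius 32, 120 tall; origin under its middle; leave alone
- slide_box: bystander: flat blue box 90 x 160 x 35; origin under its middle; leave alone
There are look-alikes about, which are no part of the job. Of the things that look like the billet1, the middle-sized one is meant.

How it is judged:
On the way, in this order (a step that is already met when the one before it is completed fails the run):
1. the scraper block is brought down on the rail (x of scraper in the frame of jig between -0.04 and 0.06 m and y of scraper in the frame of jig between -0.18 and 0.18 m and z of scraper in the frame of jig between 0.03 and 0.06 m), for 0.1 s.
2. all chips are off the rail (z of each of chip0, chip1, chip2, chip3 in the frame of jig below 0.04 m), for 0.2 s.
3. all billets lie crosswise on the rail, bar home, fingers off (x of billet0 in the frame of jig between -0.003 and 0.017 m and y of billet0 in the frame of jig between -0.125 and 0.125 m and z of billet0 in the frame of jig between 0.052 and 0.063 m and angle between the x axis of each of billet0, billet1, billet2, billet3 and the x axis of jig, either way round below 0.2 rad and x of billet1 in the frame of jig between -0.003 and 0.017 m and y of billet1 in the frame of jig between -0.125 and 0.125 m and z of billet1 in the frame of jig between 0.052 and 0.063 m and x of billet2 in the frame of jig between -0.003 and 0.017 m and y of billet2 in the frame of jig between -0.125 and 0.125 m and z of billet2 in the frame of jig between 0.052 and 0.063 m and x of billet3 in the frame of jig between -0.003 and 0.017 m and y of billet3 in the frame of jig between -0.125 and 0.125 m and z of billet3 in the frame of jig between 0.052 and 0.063 m and value of joint squaring_bar below 0.006 m and contact force between the fingers and billet0 below 0.1 N and contact force between the fingers and billet1 below 0.1 N and contact force between the fingers and billet2 below 0.1 N and contact force between the fingers and billet3 below 0.1 N), for 0.2 s.
4. the squaring bar is held at the long line, within 4 mm, for over a second, with the billets on the rail (value of joint squaring_bar between 0.036 and 0.044 m and x of billet0 in the frame of jig between -0.003 and 0.017 m and y of billet0 in the frame of jig between -0.125 and 0.125 m and z of billet0 in the frame of jig between 0.052 and 0.063 m and angle between the x axis of each of billet0, billet1, billet2, billet3 and the x axis of jig, either way round below 0.2 rad and x of billet1 in the frame of jig between -0.003 and 0.017 m and y of billet1 in the frame of jig between -0.125 and 0.125 m and z of billet1 in the frame of jig between 0.052 and 0.063 m and x of billet2 in the frame of jig between -0.003 and 0.017 m and y of billet2 in the frame of jig between -0.125 and 0.125 m and z of billet2 in the frame of jig between 0.052 and 0.063 m and x of billet3 in the frame of jig between -0.003 and 0.017 m and y of billet3 in the frame of jig between -0.125 and 0.125 m and z of billet3 in the frame of jig between 0.052 and 0.063 m), for 1.2 s.
5. the bar is fully home again (value of joint squaring_bar below 0.004 m), for 0.2 s.
At the end, for the whole second after the job is handed in: every billet at rest lying on the rail, crosswise within 0.2 rad, its end within 6 mm of the fence; every chip off the rail; the bar within 4 mm of home; the scraper resting on its mat, within 50 mm of the mat's middle (all of step 2 and x of billet0 in the frame of jig between -0.003 and 0.0115 m and y of billet0 in the frame of jig between -0.125 and 0.125 m and z of billet0 in the frame of jig between 0.052 and 0.063 m and angle between the x axis of each of billet0, billet1, billet2, billet3 and the x axis of jig, either way round below 0.2 rad and x of billet1 in the frame of jig between -0.003 and 0.0115 m and y of billet1 in the frame of jig between -0.125 and 0.125 m and z of billet1 in the frame of jig between 0.052 and 0.063 m and x of billet2 in the frame of jig between -0.003 and 0.0115 m and y of billet2 in the frame of jig between -0.125 and 0.125 m and z of billet2 in the frame of jig between 0.052 and 0.063 m and x of billet3 in the frame of jig between -0.003 and 0.0115 m and y of billet3 in the frame of jig between -0.125 and 0.125 m and z of billet3 in the frame of jig between 0.052 and 0.063 m and value of joint squaring_bar below 0.004 m and horizontal distance between scraper and mat below 0.05 m and z of scraper in the frame of mat below 0.03 m and linear speed of each of billet0, billet1, billet2, billet3, scraper below 0.02 m/s); the robot touches nothing.
It fails at once if the jar is pushed aside by more than 3 cm (distance of jar from where it was at the start of the episode above 0.03 m).
It fails at once if the bottle is pushed aside by more than 3 cm (distance of wash_bottle from where it was at the start of the episode above 0.03 m).
It fails at once if the slide box is pushed aside by more than 3 cm (distance of slide_box from where it was at the start of the episode above 0.03 m).
It fails at once if the fingers push a chip that is on the rail ((contact force between the fingers and chip0 above 0.5 N and z of chip0 in the frame of jig above 0.04 m) or (contact force between the fingers and chip1 above 0.5 N and z of chip1 in the frame of jig above 0.04 m) or (contact force between the fingers and chip2 above 0.5 N and z of chip2 in the frame of jig above 0.04 m) or (contact force between the fingers and chip3 above 0.5 N and z of chip3 in the frame of jig above 0.04 m)).
Of chip0, chip1, chip2, chip3 only 2 to 4 are there at a start; the rules pass over those that are not, and their reading is None.
Of billet0, billet1, billet2, billet3 only 2 to 4 are there at a start; the rules pass over those that are not, and their reading is None.
At some moment in a run one of billet0, billet1, billet2, billet3, scraper may be knocked a few centimetres aside while the robot is not near it.
Once in a run the grip may slacken for a moment while it holds something.
It also fails if it takes over 210 s, if anything falls off the work surface, if the arm or the gripper's body presses on something with over 40 N, if the wrist force passes 120 N, or if a joint passes its speed limit or range.

### The arm

A 6-joint arm with a two-finger parallel gripper is mounted at the origin on the work surface. World frame = base frame: x ahead of the robot, y to its left, z up, the work surface at z = 0. Lengths are in m, angles in rad, forces in N, time in s.
With the tool pointing down it reaches from about 0.275 to 0.825 m from the base axis. Payload 4.9 kg.
Tool frame: the origin (TCP) lies at the very end of the fingers, on their centre line; the grasp point (between the pads) lies 19 mm behind it (arm.grip_depth is the distance from the TCP to the grasp point, in m); z points along the fingers, y is the line along which they close (so a half turn about z gives the same grasp; the last joint's range is limited). The gripper opens to 85 mm and grips with 20 to 120 N. Pads are 22 mm wide; open, the fingers measure 114 mm over their backs; the gripper's body (76 mm by 85 mm) begins 54 mm behind the grasp point. The pads swing forward as they close: fully open they stand 13 mm farther back than shut.
Start: joints at [1.09, 0.326, -0.193, 1.052, 0, 1.437], TCP at [0.187, 0.517, 0.231] pointing down, gripper open.
Joint ranges: [-2.65, 2.65], [-0.97, 1.79], [-1.3, 1.35], [-1.93, 2.1], [-1.47, 1.37], [-3.14, 3.14]. Speed limits (rad/s): [2.57, 2.57, 3.14, 3.14, 3.14, 3.14].

### API

Orientations are given as a 3x3 rotation matrix whose columns are the frame's x, y, z axes.
In Python, from bench import arm gives the robot as it stands.
- The arm moves only by the tool servo_tool, never from a script. Its argument "rows" is a list of rows, each a list of 7 numbers: the shift along the tool's x, y, z normalised to -1 to 1, where 1 is 0.1 m, then the turn, a rotation vector about the tool's x, y, z normalised to -1 to 1, where 1 is pi/2 rad, then the opening, from -1 (shut) to 1 (fully open). A call has 1 to 10 rows; each row is the pose to reach, as a shift and turn from the pose commanded when the call began, along the tool's axes at that moment; what a row does not reach only later rows make up. A row lasts 1/10 s, in which the tool goes at most 50 mm and 8.59 degrees, less where a joint would pass 70% of its speed; a pose out of reach is approached as far as the arm can. A call with a number of a shift or a turn outside -1 to 1 is refused whole. A call with a gripper value outside its range is refused whole. The fingers move at their own pace and stop on an object; "force" is the grip in N (left out, the last holds). Time passes only in rows, so rows that repeat a pose let the fingers close. It gives the time, the measured TCP pose, the force, the opening and the grip force at its end, in the units of the state.
- arm.state(): the state, without advancing time (a new reading comes with each control period).
- arm.snapshot(name): name is "side" or "top"; returns (picture, depth): 420x560x3 uint8, red, green, blue; 420x560 float32, m along the optical axis (not along the pixel's ray), 0 where there is no reading.
- arm.camera_info(name): a dict with "fx", "fy", "cx", "cy" (pixels), "rvec" (rotation vector, rad) and "tvec" (3), from world to camera coordinates, as OpenCV has them. Camera axes: x right, y down, z forward; pixel columns grow to the right and rows downward; lengths in m; the calibration is good to about 2 mm. A picture is of the moment at which its call begins. camera_info takes no time and is no camera call.
- arm.job_done(): hands the job in; it is judged then, once.
The state is a dict: "t": time; "joint_pos": joint angles; "joint_velocities": joint speeds; "tau": joint torques, N m; "ee_pos": TCP position; "orientation": TCP orientation; "force": force on the tool from outside, world axes, zero at the start; "ft_torque": the same for the moment, N m; "grip_width": finger opening in m; "finger_force": force on a finger pad.
Only numpy, scipy, OpenCV 4.12 (cv2) and the standard library are available. Lean on these libraries where they do the work, as an engineer would, in place of code of your own. Each camera call takes 0.05 s, during which the arm holds its last target. There are 200 camera calls.

## Working session

There is one attempt and no reset: what is moved stays moved. The work goes in short steps, Python scripts to look and compute and a tool call to move; the robot and the scene stay as the last step left them, time stands still between calls to the robot, and variables do not carry over. Pictures are saved under pics/ and viewed, at most 14 in all, crops included, and the job is handed in when it is done.

Besides the shell and the picture viewer there is one more tool, called after "Emit:" by a JSON object that holds its "name" and its "arguments", one argument or row to a line. servo_tool: Moves the arm, as the interface text tells. Scaled input: -1 to 1 covers 0.1 m each way for a shift and pi/2 rad each way for a turn. Its arguments: {"type":"object","properties":{"rows":{"type":"array","items":{"type":"array","items":{"type":"number","minimum":-1,"maximum":1}}},"force":{"type":"number"}},"required":["rows"]}

```bash
ls; mkdir -p pics; cat > h.py <<'E'
import numpy as np, cv2
from bench import arm
def snap(n):
    im,d=arm.snapshot(n); c=arm.camera_info(n); return im,d,c
def cloud(d,c):
    v,u=np.mgrid[:d.shape[0],:d.shape[1]]
    P=np.stack([(u-c['cx'])/c['fx']*d,(v-c['cy'])/c['fy']*d,d],-1)
    R=cv2.Rodrigues(np.array(c['rvec'],float))[0]
    W=(P-np.array(c['tvec']).reshape(3))@R
    W[d==0]=np.nan
    return W
def proj(p,c):
    K=np.array([[c['fx'],0,c['cx']],[0,c['fy'],c['cy']],[0,0,1]],float)
    return cv2.projectPoints(np.array(p,float).reshape(-1,1,3),np.array(c['rvec'],float),np.array(c['tvec'],float),K,None)[0].reshape(-1,2)
def save(n,im): cv2.imwrite('pics/'+n+'.png',im[...,::-1])
E
python3 - <<'E'
from h import *
for n in ['top','side']:
    im,d,c=snap(n); np.savez(n+'0.npz',im=im,d=d); save(n+'0',im)
    R=cv2.Rodrigues(np.array(c['rvec'],float))[0]; print(n,c['fx'],-R.T@np.array(c['tvec']).reshape(3),R[2])
E
```

```text
pics
top 485.0645158166408 [3.16201949e-01 1.00699833e-03 1.28796666e+00] [ 0.18290362 -0.00524463 -0.98311686]
side 512.0873262214634 [0.0686748  0.83459654 0.68240178] [ 0.43490454 -0.73359551 -0.52220271]
```

View pics/top0.png

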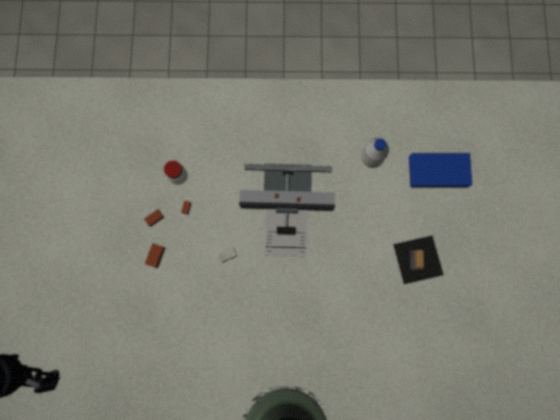

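View pics/side0.png

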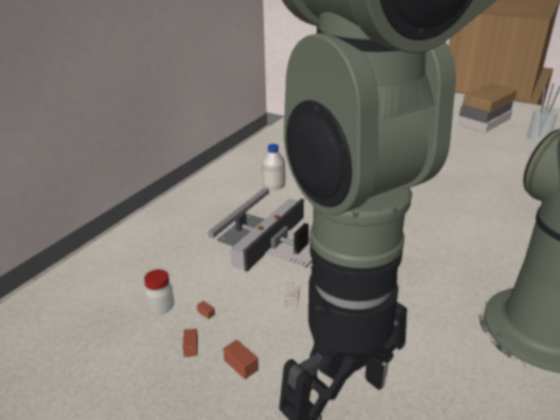

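The top view shows the jig at (287,200) with chips at (277,196) and (298,199). There are three red bricks at (153,217), (186,207) and (155,255), a pale bar at (228,254), and the mat with the scraper at (418,260). I'll measure everything and enlarge the billet area.

```bash
python3 - <<'E'
from h import *
z=np.load('top0.npz'); im,d=z['im'],z['d']; c=arm.camera_info('top'); W=cloud(d,c)
a=cv2.resize(im[180:290,130:260],None,fx=6,fy=5.4,interpolation=cv2.INTER_CUBIC)[:594,:780]
save('crop1',a)
b=cv2.resize(im[150:265,225:345],None,fx=6,fy=5.2,interpolation=cv2.INTER_CUBIC)
save('crop2',b)
hsv=cv2.cvtColor(im,cv2.COLOR_RGB2HSV)
def blob(m,name):
    n,l,s,ce=cv2.connectedComponentsWithStats(m.astype(np.uint8))
    for i in range(1,n):
        if s[i,4]<8: continue
        P=W[l==i]; zt=np.nanpercentile(P[:,2],80)
        top=P[P[:,2]>zt-0.006]
        r=cv2.minAreaRect((top[:,:2]*1000).astype(np.float32))
        print(name,ce[i].round(),s[i,4],'z',round(zt,4),'rect',np.round(r[0],1),np.round(r[1],1),round(r[2],1),'mean',np.nanmean(top[:,:2],0).round(4))
H,S,V=hsv[...,0].astype(int),hsv[...,1].astype(int),hsv[...,2].astype(int)
red=((H<15)|(H>172))&(S>110)&(V>50)
blob(red,'red')
print('white px',im[254,228],im[250,224],'scr',im[260,418],im[255,413],'chip',im[196,277])
blob((W[...,2]>0.012)&(W[...,2]<0.2),'obj')
blob((V<55)&(W[...,2]<0.02),'dark')
blob((H>8)&(H<22)&(S>80),'wood')
E
```

```text
red [173. 169.] 236 z 0.0759 rect [656.3 296.9] [43.3 42.3] 61.5 mean [0.6565 0.2962]
red [186. 207.] 67 z 0.0195 rect [567.3 270.3] [16.3 30.2] 75.8 mean [0.5677 0.2698]
red [153. 217.] 142 z 0.0256 rect [537.6 353.7] [21.7 41.6] 37.1 mean [0.5373 0.3536]
red [154. 255.] 255 z 0.032 rect [437.2 343.9] [30.6 53.4] 72.0 mean [0.4369 0.3437]
white px [138 137 127] [140 140 129] scr [124  96  62] [65 59 55] chip [84 61 46]
obj [375. 152.] 618 z 0.1002 rect [ 713.8 -235.2] [31.  32.1] 86.3 mean [ 0.7124 -0.2334]
obj [441. 169.] 2050 z 0.0358 rect [ 673.9 -414.3] [ 87.6 159.7] 0.6 mean [ 0.6734 -0.4142]
obj [175. 171.] 410 z 0.0752 rect [657.2 295.3] [43.7 45.6] 40.7 mean [0.6579 0.2957]
obj [287. 194.] 2661 z 0.0586 rect [585.9  -0.7] [249.2 177.9] 88.7 mean [ 0.6188 -0.0013]
obj [186. 206.] 88 z 0.0194 rect [568.7 269.5] [17.9 34. ] 80.1 mean [0.5689 0.269 ]
obj [154. 217.] 173 z 0.0252 rect [539.7 353.4] [24.7 44.6] 37.5 mean [0.539  0.3533]
obj [155. 255.] 306 z 0.0319 rect [438.6 344.1] [31.5 57.6] 72.3 mean [0.4383 0.3436]
obj [227. 254.] 168 z 0.0253 rect [441.4 155.7] [24.9 44.2] 
[... 1314 characters left out ...]
0.5504 0.3518]
wood [161. 215.] 9 z 0.0229 rect [545.6 333.8] [9.9 2.2] 48.2 mean [0.5454 0.3332]
wood [148. 220.] 28 z 0.0252 rect [532.5 368. ] [14.4 28.3] 88.7 mean [0.5333 0.3674]
wood [157. 220.] 8 z 0.0221 rect [532.7 343. ] [3.6 6.8] 32.0 mean [0.5325 0.3436]
wood [155. 248.] 30 z 0.0318 rect [452.8 341.5] [25.1 24.8] 67.4 mean [0.4541 0.3421]
wood [419. 258.] 194 z 0.0551 rect [ 431.6 -341.1] [15.2 46.4] 89.9 mean [ 0.4322 -0.3411]
wood [150. 255.] 11 z 0.0324 rect [438.3 353. ] [ 7.3 19.4] 20.3 mean [0.4369 0.354 ]
wood [154. 261.] 16 z 0.0326 rect [425.4 342.7] [17.5 12.9] 60.6 mean [0.4246 0.344 ]
wood [147. 261.] 12 z 0.031 rect [421.4 361.2] [ 9.1 10.8] 86.6 mean [0.4214 0.3614]
```

View pics/crop1.png

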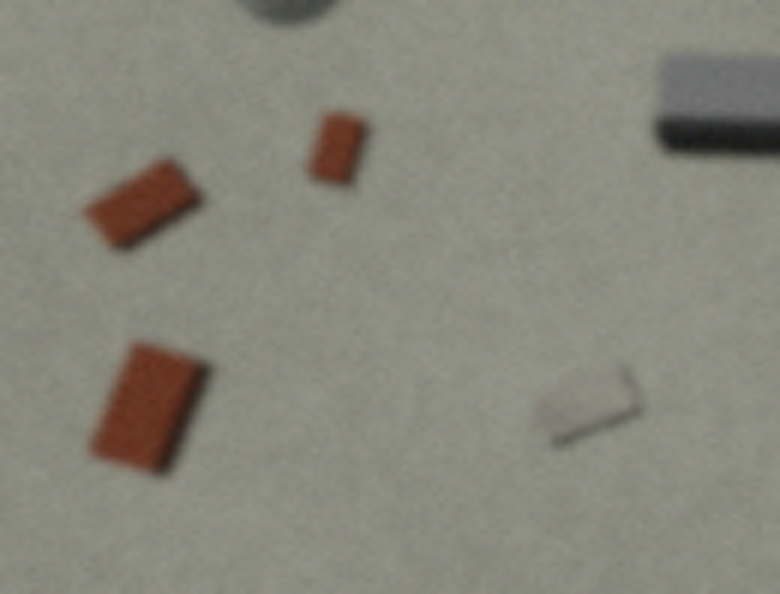

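View pics/crop2.png

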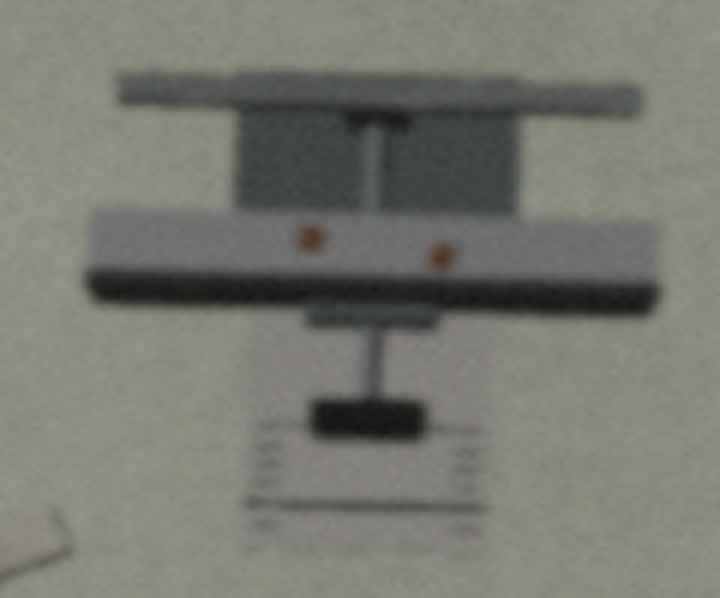

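Candidates for billet1 are the red bricks at (186,207), about 17x32x19, at (153,217), about 24x44x25, and at (155,255), about 31x56x32. The middle-sized one at (153,217) fits the 45x24x24 billet, and crop1 confirms it. The pale bar at (228,254), 25x44, is the other billet. Crop2 shows two chips on the rail. Next I'll fit the jig.

```bash
python3 - <<'E'
from h import *
z=np.load('top0.npz'); im,d=z['im'],z['d']; c=arm.camera_info('top'); W=cloud(d,c)
V=im.max(-1).astype(int)
reg=np.zeros(d.shape,bool); reg[155:270,230:345]=True
bz=W[225:300,180:230,2]; print('bench z',np.nanmedian(bz),np.nanstd(bz))
def rect(m,n):
    P=W[m&reg]; r=cv2.minAreaRect((P[:,:2]*1000).astype(np.float32)); mn=P[:,:2]
    cc=np.linalg.svd(mn-mn.mean(0),full_matrices=False)[2][0]
    print(n,m[reg.nonzero()].sum() if 0 else len(P),np.round(r[0],1),np.round(r[1],1),round(r[2],2),'z',P[:,2].mean().round(4),'mean',mn.mean(0).round(4),'dir',np.degrees(np.arctan2(cc[1],cc[0])).round(2))
Z=W[...,2]; v=np.mgrid[:420,:560][0]
rect((Z>.042)&(Z<.051)&(v>180)&(v<215)&(V>75),'rail')
rect((Z>.048)&(Z<.062)&(v>190)&(v<215)&(V<70),'fence')
rect((Z>.055)&(v<182),'jaw')
rect((Z>.053)&(v>220),'handle')
rect((V<75)&(v>235)&(Z<.012),'line')
s=arm.state(); print(s['ee_pos'],np.round(s['orientation'],3),s['grip_width'])
E
```

```text
bench z -0.0005760112543055976 0.004680356822728642
rail 890 [590.2  -1. ] [250.4  41.2] 87.04 z 0.0451 mean [0.5924 0.0006] dir -91.4
fence 247 [569.3   1.1] [241.6   7.9] 88.78 z 0.0539 mean [0.5688 0.0007] dir -91.18
jaw 505 [666.7  -3.4] [228.2  16.1] 88.73 z 0.0617 mean [ 0.6664 -0.0041] dir -91.33
handle 117 [504.    0.7] [48.9 14.3] 89.56 z 0.0606 mean [0.5041 0.0009] dir -90.16<stdin>:8: RuntimeWarning: Mean of empty slice.
  ret = um.true_divide(
Traceback (most recent call last):
IndexError: index 0 is out of bounds for axis 0 with size 0
```

```bash
cat >> h.py <<'E'
from scipy.spatial.transform import Rotation as Ro
def to(p,yaw=0.,pr=True):
    """shift (units 0.1 m) in tool axes and turn (units pi/2) from the present pose to TCP p with tool x at yaw, pointing down"""
    s=arm.state(); R=np.array(s['orientation']); cy,sy=np.cos(yaw),np.sin(yaw)
    T=np.array([[cy,sy,0],[sy,-cy,0],[0,0,-1.]])
    sh=R.T@(np.array(p)-s['ee_pos'])/.1; tr=Ro.from_matrix(R.T@T).as_rotvec()/(np.pi/2)
    print('t',round(s['t'],2),'pos',np.round(s['ee_pos'],4),'F',np.round(s['force'],1),'w',round(s['grip_width'],4),'\n shift',sh.round(3),'turn',tr.round(4))
E
python3 - <<'E'
from h import *
to([.432,-.341,.2],0.); print(np.round(arm.state()['orientation'],3))
E
```

```text
t 0.1 pos [0.1867 0.5168 0.2306] F [-0.3  1.   0.6] w 0.0854 
 shift [-5.223 -7.233  0.316] turn [-4.0000e-04  1.4000e-03  1.7793e+00]
[[-0.94   0.34  -0.001]
 [ 0.34   0.94  -0.001]
 [ 0.    -0.002 -1.   ]]
```

Emit:
{"name": "servo_tool", "arguments": {
  "rows": [
    [-0.32,-0.1,0,0,0,-0.07,1],
    [-0.64,-0.2,0,0,0,-0.14,1],
    [-0.956,-0.292,0,0,0,-0.2207,1],
    [-0.956,-0.292,0,0,0,-0.2207,1]
  ]
}}

```text
t: 0.5
ee_pos: [0.2693, 0.4553, 0.2309]
orientation: [[-1.0, 0.003, 0.0], [0.003, 1.0, -0.001], [-0.0, -0.001, -1.0]]
force: [-1.5, -0.6, 0.0]
grip_width: 0.0852
finger_force: 0.0
```

Emit:
{"name": "servo_tool", "arguments": {
  "rows": [
    [-0.1,-0.5,0,0,0,0,1],
    [-0.2,-1,0,0,0,0,1]
  ]
}}

```text
t: 0.7
ee_pos: [0.2862, 0.3587, 0.2306]
orientation: [[-1.0, -0.001, -0.001], [-0.001, 1.0, -0.001], [0.001, -0.001, -1.0]]
force: [1.2, -0.6, 0.3]
grip_width: 0.0855
finger_force: 0.0
```

Emit:
{"name": "servo_tool", "arguments": {
  "rows": [
    [-0.1,-0.5,0,0,0,0,1],
    [-0.2,-1,0,0,0,0,1]
  ]
}}

```text
t: 0.9
ee_pos: [0.3056, 0.2598, 0.231]
orientation: [[-1.0, -0.0, -0.0], [-0.0, 1.0, -0.0], [0.0, -0.0, -1.0]]
force: [2.0, -1.2, 0.7]
grip_width: 0.0856
finger_force: 0.0
```

Emit:
{"name": "servo_tool", "arguments": {
  "rows": [
    [-0.1,-0.5,0,0,0,0,1],
    [-0.2,-1,0,0,0,0,1]
  ]
}}

```text
t: 1.1
ee_pos: [0.3253, 0.1618, 0.2313]
orientation: [[-1.0, -0.0, 0.0], [-0.0, 1.0, 0.0], [-0.0, 0.0, -1.0]]
force: [1.4, 0.4, 0.2]
grip_width: 0.0853
finger_force: 0.0
```

Emit:
{"name": "servo_tool", "arguments": {
  "rows": [
    [-0.1,-0.5,0,0,0,0,1],
    [-0.2,-1,0,0,0,0,1]
  ]
}}

```text
t: 1.3
ee_pos: [0.3451, 0.0637, 0.2314]
orientation: [[-1.0, 0.0, 0.001], [0.0, 1.0, 0.0], [-0.001, 0.0, -1.0]]
force: [1.9, -0.5, -0.1]
grip_width: 0.0852
finger_force: 0.0
```

Emit:
{"name": "servo_tool", "arguments": {
  "rows": [
    [-0.1,-0.5,0,0,0,0,1],
    [-0.2,-1,0,0,0,0,1]
  ]
}}

```text
t: 1.5
ee_pos: [0.3648, -0.0345, 0.2314]
orientation: [[-1.0, 0.001, 0.001], [0.001, 1.0, 0.0], [-0.001, 0.0, -1.0]]
force: [1.4, 0.2, 0.4]
grip_width: 0.0855
finger_force: 0.0
```

Emit:
{"name": "servo_tool", "arguments": {
  "rows": [
    [-0.1,-0.5,0,0,0,0,1],
    [-0.2,-1,0,0,0,0,1]
  ]
}}

```text
t: 1.7
ee_pos: [0.3846, -0.1327, 0.2313]
orientation: [[-1.0, 0.001, 0.001], [0.001, 1.0, 0.0], [-0.001, 0.0, -1.0]]
force: [0.4, 0.4, 1.0]
grip_width: 0.0857
finger_force: 0.0
```

Emit:
{"name": "servo_tool", "arguments": {
  "rows": [
    [-0.1,-0.5,0,0,0,0,1],
    [-0.2,-1,0,0,0,0,1],
    [-0.2,-1,0,0,0,0,1],
    [-0.2,-1,0,0,0,0,1]
  ]
}}

```text
t: 2.1
ee_pos: [0.4044, -0.2314, 0.2306]
orientation: [[-1.0, 0.003, -0.001], [0.003, 1.0, 0.001], [0.001, 0.001, -1.0]]
force: [0.0, 1.0, -0.3]
grip_width: 0.0854
finger_force: 0.0
```

```bash
cat >> h.py <<'E'
def blobs(W,m,name,tol=.006,mn=8):
    n,l,s,ce=cv2.connectedComponentsWithStats(m.astype(np.uint8))
    for i in range(1,n):
        if s[i,4]<mn: continue
        P=W[l==i]; zt=np.nanpercentile(P[:,2],80); P=P[P[:,2]>zt-tol]
        r=cv2.minAreaRect((P[:,:2]*1000).astype(np.float32))
        print(name,ce[i].round(),s[i,4],'z',round(zt,4),'rect',np.round(r[0],1),np.round(r[1],1),round(r[2],1),'mean',np.nanmean(P[:,:2],0).round(4))
E
python3 - <<'E'
from h import *
im,d,c=snap('top'); W=cloud(d,c); Z=W[...,2]
box=lambda x0,x1,y0,y1:(W[...,0]>x0)&(W[...,0]<x1)&(W[...,1]>y0)&(W[...,1]<y1)
blobs(W,(Z>.03)&(Z<.07)&box(.36,.5,-.42,-.28),'grip')
blobs(W,(Z>.012)&(Z<.026)&box(.36,.5,-.42,-.28),'foot')
im2,d2,c2=snap('side'); W=cloud(d2,c2); Z=W[...,2]
blobs(W,(Z>.012)&(Z<.07)&box(.4,.62,.1,.4),'side',mn=40)
save('side1',im2)
to([.432,-.341,.1],np.pi)
E
```

```text
side [242. 255.] 445 z 0.0454 rect [590.1 114. ] [29.4 44.4] 87.7 mean [0.5865 0.1169]
side [292. 293.] 236 z 0.0246 rect [442.7 158.4] [23.7 47.8] 25.4 mean [0.4417 0.1603]
side [205. 307.] 152 z 0.0186 rect [569.  272.6] [20.9 36.2] 75.1 mean [0.5685 0.2739]
side [189. 341.] 333 z 0.0247 rect [540.5 356.3] [24.4 48. ] 36.9 mean [0.5384 0.3581]
side [240. 357.] 740 z 0.0313 rect [438.9 347.1] [32.3 60.1] 72.1 mean [0.4379 0.3489]
t 2.2 pos [ 0.404  -0.2297  0.2309] F [-0.6  0.3 -0.8] w 0.0853 
 shift [-0.281 -1.115  1.307] turn [ 0.0009 -0.0007  0.0002]
```

View pics/side1.png

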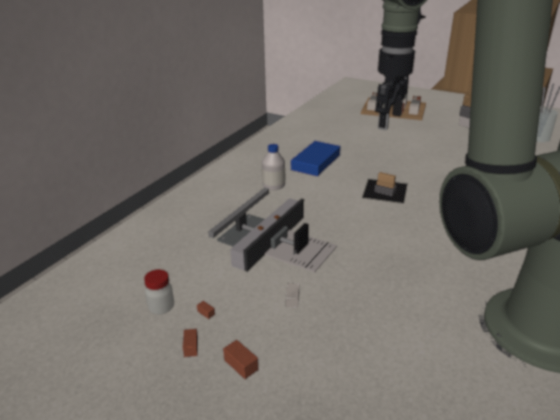

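Side view: the arm is clear. The scraper stands on its mat at (386,183), the jig is at (260,235), billet0 (pale) at (292,293) and billet1 (red, middle) at (189,341). Now I'll grasp the scraper.

Emit:
{"name": "servo_tool", "arguments": {
  "rows": [
    [-0.14,-0.5,0.3,0,0,0,1],
    [-0.28,-1,0.6,0,0,0,1],
    [-0.28,-1,0.9,0,0,0,1]
  ]
}}

```text
t: 2.5
ee_pos: [0.4355, -0.3339, 0.1427]
orientation: [[-1.0, -0.001, 0.005], [-0.001, 1.0, -0.006], [-0.005, -0.006, -1.0]]
force: [1.2, -1.1, 0.4]
grip_width: 0.0851
finger_force: 0.0
```

Emit:
{"name": "servo_tool", "arguments": {
  "rows": [
    [0,-0.1,0.2,0,0,0,1],
    [0,-0.11,0.4,0,0,0,1],
    [0,-0.11,0.6,0,0,0,1],
    [0,-0.11,0.6,0,0,0,1],
    [0,-0.11,0.6,0,0,0,1]
  ]
}}

```text
t: 3.0
ee_pos: [0.4327, -0.3405, 0.0817]
orientation: [[-1.0, -0.002, -0.001], [-0.002, 1.0, 0.001], [0.001, 0.001, -1.0]]
force: [0.7, -1.2, 0.0]
grip_width: 0.0856
finger_force: 0.0
```

```bash
python3 - <<'E'
from h import *
to([.432,-.340,.026],np.pi)
E
```

```text
t 3.0 pos [ 0.4327 -0.3405  0.0817] F [ 0.7 -1.2  0. ] w 0.0856 
 shift [0.007 0.005 0.557] turn [ 0.0004 -0.0003  0.001 ]
```

Emit:
{"name": "servo_tool", "arguments": {
  "rows": [
    [0,0,0.2,0,0,0,1],
    [0,0,0.4,0,0,0,1],
    [0,0,0.55,0,0,0,1],
    [0,0,0.55,0,0,0,1],
    [0,0,0.55,0,0,0,-1],
    [0,0,0.55,0,0,0,-1],
    [0,0,0.55,0,0,0,-1],
    [0,0,0.55,0,0,0,-1],
    [0,0,0.55,0,0,0,-1],
    [0,0,0.55,0,0,0,-1]
  ],
  "force": 60
}}

```text
t: 4.0
ee_pos: [0.4328, -0.3424, 0.0268]
orientation: [[-1.0, 0.0, 0.001], [0.0, 1.0, -0.001], [-0.001, -0.001, -1.0]]
force: [-0.5, 0.3, 4.4]
grip_width: 0.0146
finger_force: 59.4
```

Emit:
{"name": "servo_tool", "arguments": {
  "rows": [
    [0,0,0,0,0,0,-1],
    [0,0,0,0,0,0,-1],
    [0,0,0,0,0,0,-1],
    [0,0,0,0,0,0,-1]
  ]
}}

```text
t: 4.4
ee_pos: [0.4328, -0.3424, 0.0269]
orientation: [[-1.0, 0.0, 0.001], [0.0, 1.0, -0.001], [-0.001, -0.001, -1.0]]
force: [-0.8, 1.0, 5.4]
grip_width: 0.0153
finger_force: 59.4
```

Emit:
{"name": "servo_tool", "arguments": {
  "rows": [
    [0,0,-0.1,0,0,0,-1],
    [0,0,-0.4,0,0,0,-1],
    [0,0,-0.7,0,0,0,-1],
    [0,0,-1,0,0,0.0144,-1]
  ]
}}

```text
t: 4.8
ee_pos: [0.432, -0.3416, 0.1273]
orientation: [[-1.0, 0.023, -0.001], [0.023, 1.0, 0.001], [0.001, 0.001, -1.0]]
force: [0.4, -0.7, -0.9]
grip_width: 0.0151
finger_force: 58.7
```

Emit:
{"name": "servo_tool", "arguments": {
  "rows": [
    [-0.05,0.15,-0.25,0,0,0,-1],
    [-0.15,0.4,-0.45,0,0,0,-1],
    [-0.34,0.8,-0.45,0,0,0,-1]
  ]
}}

```text
t: 5.1
ee_pos: [0.4695, -0.2648, 0.1747]
orientation: [[-1.0, 0.027, 0.004], [0.027, 1.0, -0.004], [-0.004, -0.004, -1.0]]
force: [1.5, 0.4, -2.3]
grip_width: 0.0152
finger_force: 58.8
```

Emit:
{"name": "servo_tool", "arguments": {
  "rows": [
    [-0.17,0.4,0,0,0,0,-1],
    [-0.34,0.8,0,0,0,0,-1]
  ]
}}

```text
t: 5.3
ee_pos: [0.5042, -0.1822, 0.1717]
orientation: [[-1.0, 0.024, 0.0], [0.024, 1.0, -0.0], [-0.0, -0.0, -1.0]]
force: [0.0, 0.3, -2.0]
grip_width: 0.0151
finger_force: 58.8
```

Emit:
{"name": "servo_tool", "arguments": {
  "rows": [
    [-0.17,0.4,0,0,0,0,-1],
    [-0.34,0.8,0,0,0,0,-1]
  ]
}}

```text
t: 5.5
ee_pos: [0.54, -0.1027, 0.1715]
orientation: [[-1.0, 0.023, -0.001], [0.023, 1.0, 0.0], [0.001, 0.0, -1.0]]
force: [0.5, -0.6, -2.1]
grip_width: 0.0151
finger_force: 58.8
```

Emit:
{"name": "servo_tool", "arguments": {
  "rows": [
    [-0.17,0.4,0,0,0,0,-1],
    [-0.34,0.8,0,0,0,0,-1]
  ]
}}

```text
t: 5.7
ee_pos: [0.5758, -0.0235, 0.1714]
orientation: [[-1.0, 0.023, -0.001], [0.023, 1.0, -0.0], [0.001, -0.0, -1.0]]
force: [0.6, -0.5, -1.0]
grip_width: 0.0148
finger_force: 58.8
```

Emit:
{"name": "servo_tool", "arguments": {
  "rows": [
    [-0.17,0.4,0,0,0,0,-1],
    [-0.34,0.83,0,0,0,0,-1],
    [-0.34,0.83,0,0,0,0,-1],
    [-0.34,0.83,0,0,0,0,-1],
    [-0.34,0.83,0,0,0,0,-1]
  ]
}}

```text
t: 6.2
ee_pos: [0.6109, 0.0563, 0.1711]
orientation: [[-1.0, 0.023, -0.001], [0.023, 1.0, -0.0], [0.001, -0.0, -1.0]]
force: [0.3, 0.3, -2.0]
grip_width: 0.0146
finger_force: 59.1
```

```bash
python3 - <<'E'
from h import *
to([.602,.0645,.072],np.pi-.0227)
im,d,c=snap('side'); 
p=proj([[.602,.0645,.1]],c)[0].astype(int); print(p)
a=im[max(p[1]-90,0):p[1]+90,p[0]-120:p[0]+120]; save('c3',cv2.resize(a,None,fx=3,fy=3,interpolation=cv2.INTER_CUBIC))
E
```

```text
t 6.2 pos [0.6109 0.0563 0.1711] F [ 0.3  0.3 -2. ] w 0.0146 
 shift [0.089 0.081 0.991] turn [-0.0003 -0.0008 -0.0004]
[248 214]
```

View pics/c3.png

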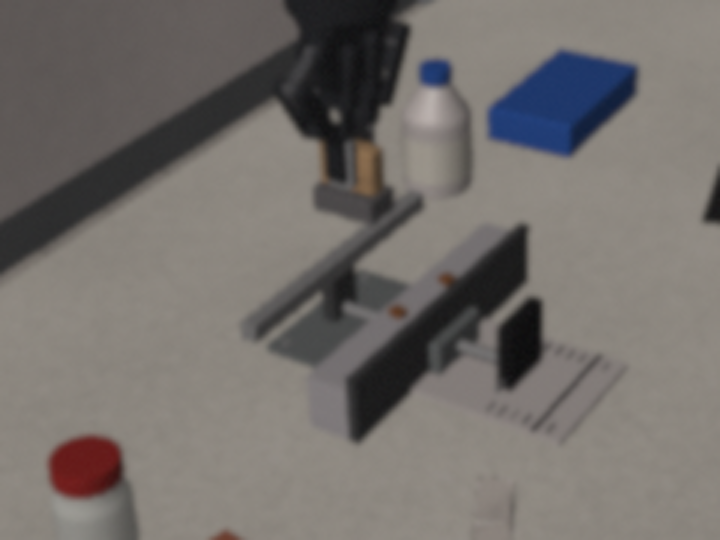

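The scraper hangs upright in the fingers at crop (350,190), with the chips still on the rail at (398,312) and (447,280). Lowering it at the free end.

Emit:
{"name": "servo_tool", "arguments": {
  "rows": [
    [0.09,0.08,0.2,0,0,0,-1],
    [0.09,0.08,0.5,0,0,0,-1],
    [0.09,0.08,0.8,0,0,0,-1],
    [0.09,0.08,0.98,0,0,0,-1],
    [0.09,0.08,0.98,0,0,0,-1],
    [0.09,0.08,0.98,0,0,0,-1]
  ]
}}

```text
t: 6.85
ee_pos: [0.6028, 0.0637, 0.0736]
orientation: [[-1.0, 0.025, 0.0], [0.025, 1.0, -0.0], [-0.0, -0.0, -1.0]]
force: [0.6, -0.3, -0.1]
grip_width: 0.015
finger_force: 63.9
```

Emit:
{"name": "servo_tool", "arguments": {
  "rows": [
    [0,0,0.01,0,0,0,-1],
    [0,0,0.02,0,0,0,-1],
    [0,0,0.03,0,0,0,-1],
    [0,0,0.03,0,0,0,-1]
  ]
}}

```text
t: 7.25
ee_pos: [0.6033, 0.0639, 0.0729]
orientation: [[-1.0, 0.024, 0.002], [0.024, 1.0, -0.002], [-0.002, -0.002, -1.0]]
force: [-3.1, -2.1, 14.9]
grip_width: 0.0147
finger_force: 66.4
```

```bash
python3 - <<'E'
from h import *
im,d,c=snap('side'); W=cloud(d,c)
p=proj([[.602,.0645,.07]],c)[0].astype(int)
a=im[p[1]-50:p[1]+50,p[0]-65:p[0]+65]; save('c4',cv2.resize(a,None,fx=6,fy=6,interpolation=cv2.INTER_CUBIC))
E
```

```text
(no output)
```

View pics/c4.png

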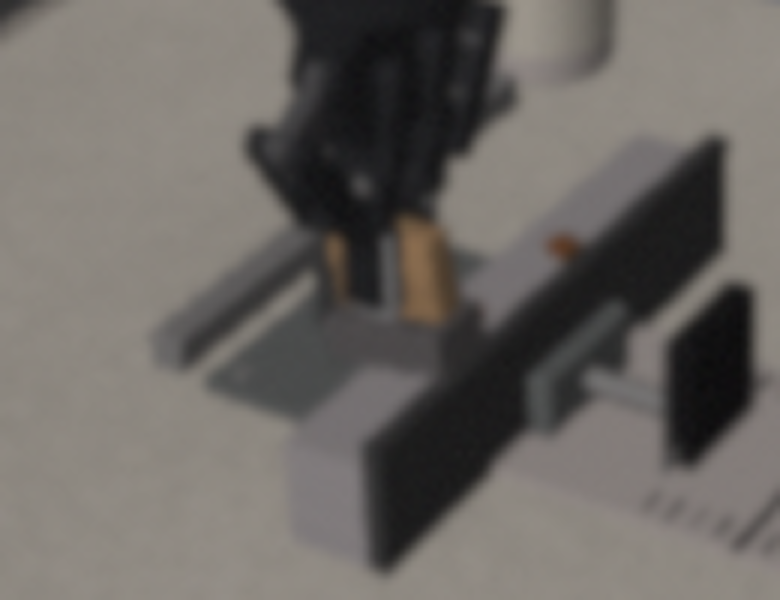

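The scraper foot sits flat on the rail at crop (400,330), clear of the fence. I'll ease the pressure and sweep towards -y.

Emit:
{"name": "servo_tool", "arguments": {
  "rows": [
    [0,-0.05,-0.015,0,0,0,-1],
    [0,-0.15,-0.015,0,0,0,-1],
    [0,-0.25,-0.015,0,0,0,-1],
    [0,-0.35,-0.015,0,0,0,-1],
    [0,-0.45,-0.015,0,0,0,-1],
    [0,-0.55,-0.015,0,0,0,-1],
    [0,-0.65,-0.015,0,0,0,-1],
    [0,-0.75,-0.015,0,0,0,-1],
    [0,-0.85,-0.015,0,0,0,-1],
    [0,-0.95,-0.015,0,0,0,-1]
  ]
}}

```text
t: 8.3
ee_pos: [0.6019, -0.0297, 0.0731]
orientation: [[-1.0, 0.023, 0.003], [0.023, 1.0, 0.003], [-0.003, 0.003, -1.0]]
force: [1.5, 3.8, 6.7]
grip_width: 0.0147
finger_force: 65.0
```

Emit:
{"name": "servo_tool", "arguments": {
  "rows": [
    [0,-0.1,0,0,0,0,-1],
    [0,-0.2,0,0,0,0,-1],
    [0,-0.3,0,0,0,0,-1],
    [0,-0.4,0,0,0,0,-1],
    [0,-0.5,0,0,0,0,-1],
    [0,-0.6,0,0,0,0,-1],
    [0,-0.7,0,0,0,0,-1],
    [0,-0.8,0,0,0,0,-1],
    [0,-0.9,0,0,0,0,-1],
    [0,-1,0,0,0,0,-1]
  ]
}}

```text
t: 9.3
ee_pos: [0.5992, -0.1297, 0.073]
orientation: [[-1.0, 0.023, 0.003], [0.023, 1.0, 0.002], [-0.003, 0.003, -1.0]]
force: [0.9, 4.4, 7.1]
grip_width: 0.0146
finger_force: 65.0
```

```bash
python3 - <<'E'
from h import *
to([.432,-.342,.172],np.pi)
ims=[snap('side')[0],snap('top')[0]]
a=cv2.resize(ims[0][160:290,180:380],None,fx=4,fy=4)[:300*2,:800]
save('c5',a[:520])
save('c5t',cv2.resize(ims[1][140:280,220:380],None,fx=4,fy=4))
E
```

```text
t 9.3 pos [ 0.5992 -0.1297  0.073 ] F [0.9 4.4 7.1] w 0.0146 
 shift [ 1.62  -2.159 -1.   ] turn [ 0.0016  0.0017 -0.0146]
```

View pics/c5.png

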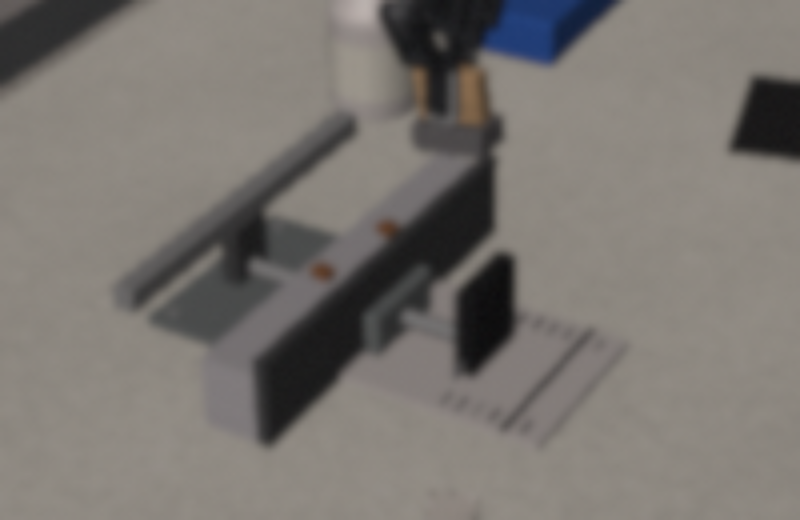

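The chips did not move; they are still on the rail at crop (322,270) and (388,230), so the foot rode above them. I'll measure the scraper's height in the grip.

```bash
python3 - <<'E'
from h import *
im,d,c=snap('side'); W=cloud(d,c); np.set_printoptions(suppress=True,linewidth=160)
# columns through the foot: print z,x,y down the column
for u in (180+440//4,180+455//4,180+475//4):
    for v in range(160+64//4,160+160//4,2):
        print(u,v,W[v,u].round(4),im[v,u])
sel=(abs(W[...,0]-.6)<.06)&(abs(W[...,1]+.13)<.04)&(W[...,2]>.02)&(W[...,2]<.07)
P=W[sel]; print(np.histogram(P[:,2],np.arange(.02,.072,.004)))
foot=P[(P[:,1]>-.125)&(P[:,2]<.068)]; print(foot.min(0),foot.max(0))
E
```

```text
290 176 [ 0.5894 -0.099   0.1217] [23 24 24]
290 178 [ 0.5895 -0.0991  0.1163] [25 24 26]
290 180 [ 0.5965 -0.1114  0.1034] [29 30 32]
290 182 [ 0.5939 -0.1067  0.1009] [30 30 33]
290 184 [ 0.5947 -0.1081  0.0945] [32 33 34]
290 186 [ 0.5952 -0.1091  0.0885] [32 32 33]
290 188 [ 0.5981 -0.1142  0.0797] [64 63 64]
290 190 [ 0.6013 -0.1199  0.0705] [83 81 81]
290 192 [ 0.5988 -0.1152  0.0679] [77 74 74]
290 194 [ 0.5993 -0.116   0.0618] [75 73 73]
290 196 [ 0.5995 -0.1163  0.0559] [82 79 79]
290 198 [ 0.6417 -0.1919 -0.    ] [109 105 104]
293 176 [ 0.5891 -0.113   0.1152] [42 41 42]
293 178 [ 0.5896 -0.1139  0.1093] [77 76 75]
293 180 [ 0.592  -0.1182  0.1013] [83 82 82]
293 182 [ 0.5915 -0.1174  0.0964] [83 82 82]
293 184 [ 0.5912 -0.1167  0.0913] [83 82 82]
293 186 [ 0.5912 -0.1167  0.0858] [82 81 81]
293 188 [ 0.592  -0.118   0.0794] [89 87 87]
293 190 [ 0.5919 -0.1178  0.074 ] [90 88 87]
293 192 [ 0.5928 -0.1195  0.0674] [77 74 75]
293 194 [ 0.5893 -0.1132  0.0659] [75 72 73]
293 196 [ 0.5897 -0.1139  0.0598] [78 75 75]
293 198 [ 0.5909 -0.1159  0.0528] [107 103 101]
298 176 [ 0.5882 -0.1365  0.1046] [93 75 59]
298 178 [ 0.5835 -0.1278  0.1044] [127 101  74]
298 180 [ 0.5812 -0.1235  0.1016] [131 103  76]
298 182 [ 0.5796 -0.1205  0.098 ] [132 104  77]
298 184 [ 0.58   -0.1213  0.092 ] [129 102  75]
298 186 [ 0.5815 -0.1241  0.0848] [123  97  72]
298 188 [ 0.582  -0.1251  0.0786] [125  99  73]
298 190 [ 0.582  -0.1251  0.0731] [109  89  70]
298 192 [ 0.5793 -0.1201  0.0707] [74 70 69]
298 194 [ 0.574  -0.1103  0.0715] [76 73 73]
298 196 [ 0.5756 -0.1133  0.064 ] [76 72 73]
298 198 [ 0.5767 -0.1154  0.057 ] [91 88 86]
(array([ 8, 12,  5,  9, 11, 32, 58, 24, 52, 38, 41, 46]), array([0.02 , 0.024, 0.028, 0.032, 0.036, 0.04 , 0.044, 0.048, 0.052, 0.056, 0.06 , 0.064, 0.068]))
[ 0.56332701 -0.12405915  0.02042209] [ 0.65996681 -0.09013027  0.06796106]
```

View pics/c5t.png

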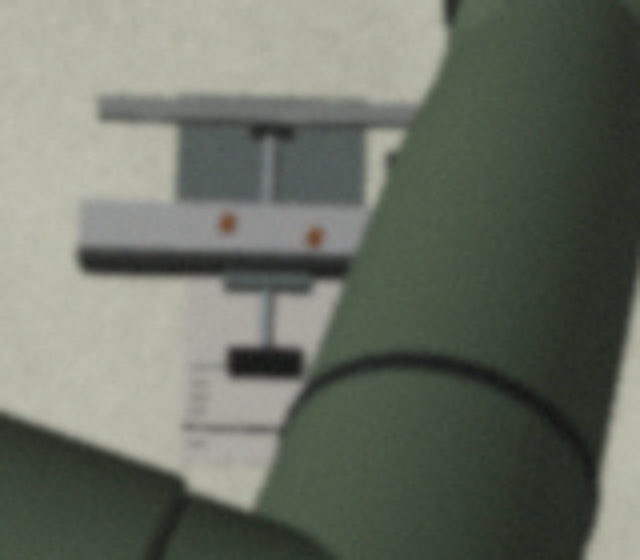

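```bash
python3 - <<'E'
from h import *
np.set_printoptions(suppress=True,linewidth=160)
X=[]
for k in range(4):
    im,d,c=snap('side'); X.append(cloud(d,c))
W=np.median(X,0)
for v in (186,190,193,195):
    print(v,[(u,*W[v,u].round(3)) for u in range(280,308,2)])
p=proj([[.5992,-.1147,.064]],c); print(p, proj([[.5742,-.1147,.056],[.6242,-.1147,.056],[.5742,-.1447,.056]],c))
E
```

```text
186 [(280, np.float64(0.688), np.float64(-0.219), np.float64(0.011)), (282, np.float64(0.687), np.float64(-0.228), np.float64(0.007)), (284, np.float64(0.689), np.float64(-0.243), np.float64(-0.001)), (286, np.float64(0.606), np.float64(-0.109), np.float64(0.085)), (288, np.float64(0.603), np.float64(-0.112), np.float64(0.085)), (290, np.float64(0.597), np.float64(-0.112), np.float64(0.087)), (292, np.float64(0.593), np.float64(-0.115), np.float64(0.086)), (294, np.float64(0.59), np.float64(-0.119), np.float64(0.085)), (296, np.float64(0.586), np.float64(-0.123), np.float64(0.084)), (298, np.float64(0.581), np.float64(-0.124), np.float64(0.085)), (300, np.float64(0.577), np.float64(-0.126), np.float64(0.085)), (302, np.float64(0.576), np.float64(-0.135), np.float64(0.081)), (304, np.float64(0.641), np.float64(-0.27), np.float64(-0.001)), (306, np.float64(0.636), np.float64(-0.273), np.float64(-0.002))]
190 [(280, np.float64(0.686), np.float64(-0.216), np.float64(0.001)), (282, np.float64(0.683), np.float64(-0.221), np.float64(-0.001)), (284, np.float64(0.617), np.float64(-0.118), np.
[... 1967 characters left out ...]
90, np.float64(0.598), np.float64(-0.114), np.float64(0.06)), (292, np.float64(0.595), np.float64(-0.118), np.float64(0.059)), (294, np.float64(0.588), np.float64(-0.116), np.float64(0.062)), (296, np.float64(0.583), np.float64(-0.116), np.float64(0.063)), (298, np.float64(0.577), np.float64(-0.115), np.float64(0.066)), (300, np.float64(0.571), np.float64(-0.116), np.float64(0.067)), (302, np.float64(0.571), np.float64(-0.125), np.float64(0.062)), (304, np.float64(0.569), np.float64(-0.132), np.float64(0.059)), (306, np.float64(0.613), np.float64(-0.228), np.float64(-0.001))]
[[289.75196388 193.44076549]] [[298.77523472 198.72829273]
 [280.91886623 193.87683109]
 [304.50976538 193.35374493]]
```

The scraper slid up in the grip, and its foot's -x edge (x≈0.571) is riding on the fence top. I'll shift +5 mm in x, lower it properly onto the rail, and sweep back towards +y.

Emit:
{"name": "servo_tool", "arguments": {
  "rows": [
    [0,0,-0.06,0,0,0,-1],
    [-0.03,0.1,-0.1,0,0,0,-1],
    [-0.05,0.3,-0.1,0,0,0,-1],
    [-0.055,0.4,-0.1,0,0,0,-1],
    [-0.055,0.4,-0.05,0,0,0,-1],
    [-0.055,0.4,0,0,0,0,-1],
    [-0.055,0.4,0.04,0,0,0,-1],
    [-0.055,0.4,0.06,0,0,0,-1],
    [-0.055,0.4,0.06,0,0,0,-1],
    [-0.055,0.4,0.06,0,0,0,-1]
  ]
}}

```text
t: 10.65
ee_pos: [0.6047, -0.0903, 0.0674]
orientation: [[-1.0, 0.023, 0.001], [0.023, 1.0, 0.0], [-0.001, 0.0, -1.0]]
force: [-4.3, 1.8, 13.0]
grip_width: 0.0148
finger_force: 66.0
```

Emit:
{"name": "servo_tool", "arguments": {
  "rows": [
    [0,0,0.01,0,0,0,-1],
    [0,0,0.02,0,0,0,-1],
    [0,0,0.03,0,0,0,-1],
    [0,0,0.03,0,0,0,-1]
  ]
}}

```text
t: 11.05
ee_pos: [0.6048, -0.0903, 0.0671]
orientation: [[-1.0, 0.023, 0.002], [0.023, 1.0, -0.0], [-0.002, -0.0, -1.0]]
force: [-11.7, 4.0, 32.3]
grip_width: 0.0152
finger_force: 69.1
```

Emit:
{"name": "servo_tool", "arguments": {
  "rows": [
    [0,0,-0.04,0,0,0,-1],
    [0,0,-0.04,0,0,0,-1]
  ]
}}

```text
t: 11.25
ee_pos: [0.6052, -0.0907, 0.0673]
orientation: [[-1.0, 0.024, 0.001], [0.024, 1.0, -0.001], [-0.001, -0.001, -1.0]]
force: [-0.8, -0.0, 8.4]
grip_width: 0.015
finger_force: 65.3
```

```bash
python3 - <<'E'
from h import *
np.set_printoptions(suppress=True,linewidth=160)
X=[]
for k in range(4):
    im,d,c=snap('side'); X.append(cloud(d,c))
W=np.median(X,0)
to([.6,0,.07],np.pi)
p=proj([[.6047,-.0753,.055]],c)[0]; print(p)
u0,v0=p.astype(int)
for u in (u0-4,u0,u0+4,u0+8):
  print(u,[(v,*W[v,u].round(4).tolist()) for v in range(v0-8,v0+9,1)])
save('c6',cv2.resize(im[v0-60:v0+40,u0-70:u0+60],None,fx=6,fy=6,interpolation=cv2.INTER_CUBIC))
E
```

```text
t 11.45 pos [ 0.6053 -0.0907  0.0673] F [-2.2 -0.6  8.1] w 0.0151 
 shift [ 0.074  0.905 -0.028] turn [-0.0005  0.0006 -0.0149]
[279.79537851 203.31236952]
275 [(195, 0.6219, -0.0824, 0.0697), (196, 0.621, -0.0809, 0.0679), (197, 0.6213, -0.0813, 0.0649), (198, 0.6238, -0.0853, 0.0593), (199, 0.6198, -0.0785, 0.0611), (200, 0.6171, -0.0739, 0.0615), (201, 0.6183, -0.0758, 0.0574), (202, 0.6172, -0.074, 0.0558), (203, 0.6179, -0.0749, 0.0524), (204, 0.6181, -0.0752, 0.0493), (205, 0.6171, -0.0734, 0.0477), (206, 0.6176, -0.0741, 0.0444), (207, 0.6536, -0.1337, -0.0004), (208, 0.652, -0.1308, -0.0014), (209, 0.6482, -0.1245, 0.0), (210, 0.6077, -0.0573, 0.045), (211, 0.6056, -0.0537, 0.0447)]
279 [(195, 0.6017, -0.0673, 0.0828), (196, 0.6024, -0.0683, 0.0794), (197, 0.6038, -0.0706, 0.0751), (198, 0.6061, -0.0745, 0.0698), (199, 0.6106, -0.082, 0.0619), (200, 0.6073, -0.0762, 0.063), (201, 0.6062, -0.0742, 0.0616), (202, 0.6059, -0.0737, 0.0591), (203, 0.606, -0.0737, 0.0563), (204, 0.607, -0.0754, 0.0524), (205, 0.6068, -0.0749, 0.0499), (206, 0.6063, -0.0741, 0.0477), (207, 0.6067, -
[... 516 characters left out ...]
, (207, 0.5953, -0.0741, 0.048), (208, 0.5958, -0.0749, 0.0446), (209, 0.5942, -0.0722, 0.0437), (210, 0.5914, -0.0671, 0.0445), (211, 0.5882, -0.0616, 0.0456)]
287 [(195, 0.5882, -0.0816, 0.0793), (196, 0.5871, -0.0796, 0.0779), (197, 0.5882, -0.0816, 0.0738), (198, 0.5879, -0.081, 0.0715), (199, 0.588, -0.081, 0.0687), (200, 0.5874, -0.08, 0.0666), (201, 0.5872, -0.0797, 0.0641), (202, 0.5839, -0.0737, 0.0654), (203, 0.5849, -0.0754, 0.0614), (204, 0.5845, -0.0747, 0.0591), (205, 0.5848, -0.0752, 0.056), (206, 0.584, -0.0737, 0.0543), (207, 0.5844, -0.0743, 0.051), (208, 0.5864, -0.0778, 0.0458), (209, 0.5845, -0.0745, 0.0453), (210, 0.5823, -0.0705, 0.0453), (211, 0.5729, -0.054, 0.0542)]
```

View pics/c6.png

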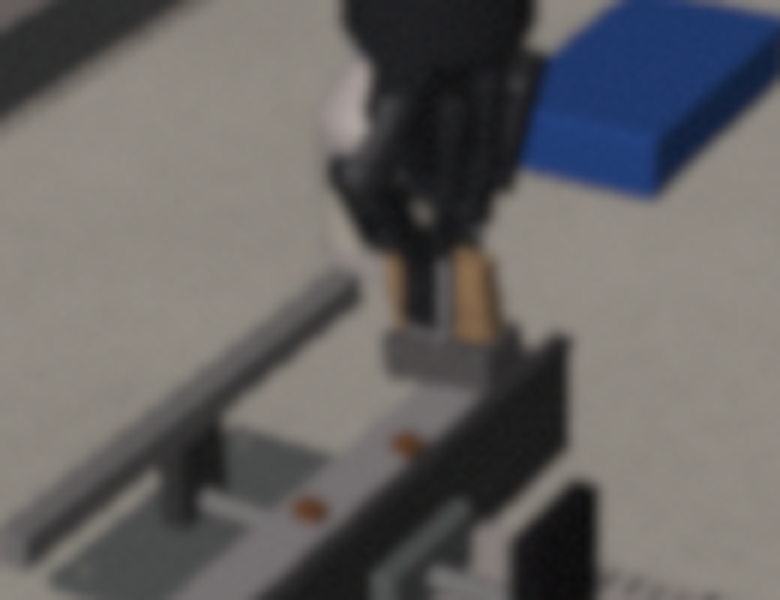

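The foot is now on the rail surface (bottom z≈0.045, crop (440,355)), inside the fence. Sweeping towards +y.

Emit:
{"name": "servo_tool", "arguments": {
  "rows": [
    [0,0.06,0,0,0,0,-1],
    [0,0.16,0,0,0,0,-1],
    [0,0.26,0,0,0,0,-1],
    [0,0.36,0,0,0,0,-1],
    [0,0.46,0,0,0,0,-1],
    [0,0.56,0,0,0,0,-1],
    [0,0.66,0,0,0,0,-1],
    [0,0.76,0,0,0,0,-1],
    [0,0.86,0,0,0,0,-1],
    [0,0.96,0,0,0,0,-1]
  ]
}}

```text
t: 12.45
ee_pos: [0.6081, 0.0057, 0.0672]
orientation: [[-1.0, 0.023, 0.002], [0.023, 1.0, -0.002], [-0.002, -0.002, -1.0]]
force: [0.9, -3.3, 5.2]
grip_width: 0.0151
finger_force: 64.9
```

Emit:
{"name": "servo_tool", "arguments": {
  "rows": [
    [0,0.1,0,0,0,0,-1],
    [0,0.2,0,0,0,0,-1],
    [0,0.3,0,0,0,0,-1],
    [0,0.4,0,0,0,0,-1],
    [0,0.5,0,0,0,0,-1],
    [0,0.6,0,0,0,0,-1],
    [0,0.7,0,0,0,0,-1],
    [0,0.8,0,0,0,0,-1],
    [0,0.9,0,0,0,0,-1],
    [0,1,0,0,0,0,-1]
  ]
}}

```text
t: 13.45
ee_pos: [0.6103, 0.1057, 0.0672]
orientation: [[-1.0, 0.023, 0.002], [0.023, 1.0, -0.002], [-0.002, -0.002, -1.0]]
force: [1.4, -4.3, 6.2]
grip_width: 0.0151
finger_force: 64.9
```

Emit:
{"name": "servo_tool", "arguments": {
  "rows": [
    [0,0.1,0,0,0,0,-1],
    [0,0.2,0,0,0,0,-1],
    [0,0.26,0,0,0,0,-1],
    [0,0.26,0,0,0,0,-1]
  ]
}}

```text
t: 13.85
ee_pos: [0.6107, 0.1334, 0.0671]
orientation: [[-1.0, 0.022, 0.002], [0.022, 1.0, 0.001], [-0.002, 0.001, -1.0]]
force: [1.1, 1.0, 5.4]
grip_width: 0.0153
finger_force: 64.8
```

```bash
python3 - <<'E'
from h import *
to([.432,-.342,.172],np.pi)
im,d,c=snap('side'); im2,d2,c2=snap('top')
for n,i,dd,cc in(('side',im,d,c),('top',im2,d2,c2)):
    hsv=cv2.cvtColor(i,cv2.COLOR_RGB2HSV); W=cloud(dd,cc)
    m=(hsv[...,0]<20)&(hsv[...,1]>85)&(abs(W[...,0]-.6)<.12)&(abs(W[...,1])<.23)&(W[...,2]<.06)
    blobs(W,m,n,mn=3)
save('c7',np.vstack([cv2.resize(im[150:290,150:350],None,fx=3,fy=3),cv2.resize(im2[150:208,230:343],(600,174))]))
E
```

```text
t 13.85 pos [0.6107 0.1334 0.0671] F [1.1 1.  5.4] w 0.0153 
 shift [ 1.682 -4.79  -1.057] turn [ 0.0006  0.0011 -0.0137]
side [236. 271.] 14 z 0.0057 rect [587.1 140.5] [11.6  6.1] 70.4 mean [0.5872 0.1411]
side [230. 273.] 13 z 0.0068 rect [596.6 153.2] [ 6.5 12.5] 34.7 mean [0.5958 0.1539]
```

View pics/c7.png

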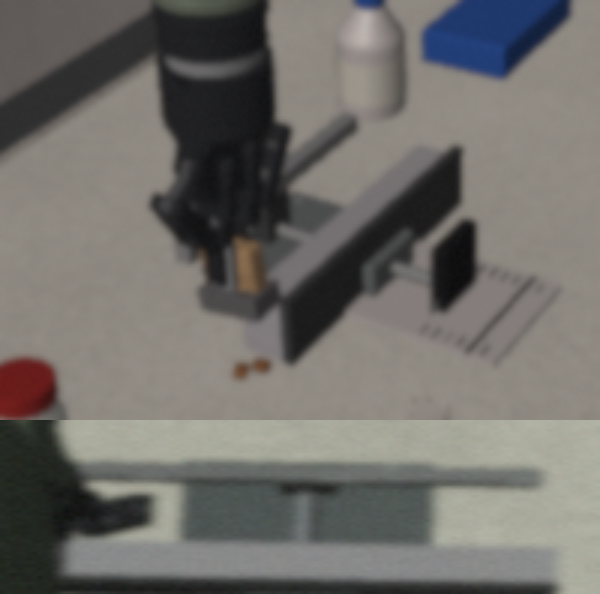

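Both chips lie on the bench off the rail end (crop (240,370) and (262,366)) and the rail is clear. Returning the scraper to the mat.

Emit:
{"name": "servo_tool", "arguments": {
  "rows": [
    [0,0,-0.1,0,0,0,-1],
    [0,0,-0.4,0,0,0,-1],
    [0,0,-0.7,0,0,0,-1],
    [0,0,-1,0,0,0,-1]
  ]
}}

```text
t: 14.35
ee_pos: [0.6084, 0.1324, 0.1669]
orientation: [[-1.0, 0.022, -0.003], [0.022, 1.0, 0.0], [0.003, 0.0, -1.0]]
force: [-0.4, -0.6, -1.9]
grip_width: 0.015
finger_force: 63.7
```

Emit:
{"name": "servo_tool", "arguments": {
  "rows": [
    [0.05,-0.15,0,0,0,0,-1],
    [0.14,-0.4,0,0,0,0,-1],
    [0.278,-0.8,0,0,0,0,-1]
  ]
}}

```text
t: 14.65
ee_pos: [0.5789, 0.0532, 0.1654]
orientation: [[-1.0, 0.02, -0.002], [0.02, 1.0, 0.001], [0.002, 0.001, -1.0]]
force: [0.5, -0.7, -1.6]
grip_width: 0.0151
finger_force: 63.8
```

Emit:
{"name": "servo_tool", "arguments": {
  "rows": [
    [0.14,-0.4,0,0,0,0,-1],
    [0.278,-0.8,0,0,0,0,-1]
  ]
}}

```text
t: 14.85
ee_pos: [0.5481, -0.0277, 0.1651]
orientation: [[-1.0, 0.022, -0.003], [0.022, 1.0, 0.001], [0.003, 0.001, -1.0]]
force: [0.4, -0.4, -0.5]
grip_width: 0.0151
finger_force: 63.8
```

Emit:
{"name": "servo_tool", "arguments": {
  "rows": [
    [0.14,-0.4,0,0,0,0,-1],
    [0.278,-0.8,0,0,0,0,-1]
  ]
}}

```text
t: 15.05
ee_pos: [0.5185, -0.1071, 0.1653]
orientation: [[-1.0, 0.023, -0.003], [0.023, 1.0, 0.001], [0.003, 0.001, -1.0]]
force: [0.5, -0.0, -1.4]
grip_width: 0.0152
finger_force: 63.8
```

Emit:
{"name": "servo_tool", "arguments": {
  "rows": [
    [0.14,-0.4,0,0,0,0,-1],
    [0.278,-0.8,0,0,0,0,-1]
  ]
}}

```text
t: 15.25
ee_pos: [0.4889, -0.1862, 0.1654]
orientation: [[-1.0, 0.023, -0.003], [0.023, 1.0, 0.002], [0.003, 0.002, -1.0]]
force: [1.0, 0.4, -1.9]
grip_width: 0.0154
finger_force: 63.8
```

Emit:
{"name": "servo_tool", "arguments": {
  "rows": [
    [0.14,-0.4,0,0,0,0,-1],
    [0.278,-0.8,0,0,0,0,-1]
  ]
}}

```text
t: 15.45
ee_pos: [0.4594, -0.2654, 0.1653]
orientation: [[-1.0, 0.023, -0.002], [0.023, 1.0, 0.002], [0.002, 0.002, -1.0]]
force: [0.5, -0.4, -1.6]
grip_width: 0.0152
finger_force: 63.8
```

Emit:
{"name": "servo_tool", "arguments": {
  "rows": [
    [0.14,-0.4,0,0,0,0,-1],
    [0.278,-0.82,0,0,0,0,-1],
    [0.278,-0.82,0,0,0,0,-1],
    [0.278,-0.82,0,0,0,0,-1]
  ]
}}

```text
t: 15.85
ee_pos: [0.4304, -0.346, 0.1653]
orientation: [[-1.0, 0.025, -0.002], [0.025, 1.0, 0.003], [0.002, 0.003, -1.0]]
force: [-1.2, 0.0, -2.0]
grip_width: 0.015
finger_force: 63.8
```

Emit:
{"name": "servo_tool", "arguments": {
  "rows": [
    [0,0,0.2,0,0,0,-1],
    [0,0,0.5,0,0,0,-1],
    [0,0,0.8,0,0,0,-1],
    [0,0,1,0,0,0,-1],
    [0,0,1,0,0,0,-1],
    [0,0,1,0,0,0,-1]
  ]
}}

```text
t: 16.45
ee_pos: [0.432, -0.3446, 0.0666]
orientation: [[-1.0, 0.021, -0.001], [0.021, 1.0, 0.002], [0.001, 0.002, -1.0]]
force: [0.1, 0.6, -1.3]
grip_width: 0.0153
finger_force: 63.7
```

```bash
python3 - <<'E'
from h import *
to([.433,-.345,.027],np.pi-.0227)
E
```

```text
t 16.45 pos [ 0.432  -0.3446  0.0666] F [ 0.1  0.6 -1.3] w 0.0153 
 shift [-0.011 -0.005  0.396] turn [ 0.001  -0.0008  0.0009]
```

Emit:
{"name": "servo_tool", "arguments": {
  "rows": [
    [0,0,0.15,0,0,0,-1],
    [0,0,0.3,0,0,0,-1],
    [0,0,0.36,0,0,0,-1],
    [0,0,0.39,0,0,0,-1],
    [0,0,0.41,0,0,0,-1],
    [0,0,0.43,0,0,0,-1],
    [0,0,0.43,0,0,0,-1]
  ]
}}

```text
t: 17.15
ee_pos: [0.4325, -0.3462, 0.0276]
orientation: [[-1.0, 0.022, 0.001], [0.022, 1.0, -0.001], [-0.001, -0.001, -1.0]]
force: [-7.0, 5.8, 24.3]
grip_width: 0.015
finger_force: 67.7
```

Emit:
{"name": "servo_tool", "arguments": {
  "rows": [
    [0,0,-0.035,0,0,0,-1],
    [0,0,-0.035,0,0,0,0.3],
    [0,0,-0.035,0,0,0,1],
    [0,0,-0.035,0,0,0,1],
    [0,0,-0.035,0,0,0,1],
    [0,0,-0.035,0,0,0,1],
    [0,0,-0.3,0,0,0,1],
    [0,0,-0.6,0,0,0,1],
    [0,0,-1,0,0,0,1]
  ]
}}

```text
t: 18.05
ee_pos: [0.431, -0.345, 0.1232]
orientation: [[-1.0, 0.023, -0.003], [0.023, 1.0, 0.003], [0.003, 0.003, -1.0]]
force: [-0.9, 0.3, 0.9]
grip_width: 0.0853
finger_force: 0.0
```

Emit:
{"name": "servo_tool", "arguments": {
  "rows": [
    [0,0.4,-0.4,0,0,0,1],
    [0,0.9,-0.7,0,0,0,1]
  ]
}}

```text
t: 18.25
ee_pos: [0.4346, -0.2694, 0.188]
orientation: [[-1.0, 0.026, 0.002], [0.026, 1.0, -0.002], [-0.002, -0.002, -1.0]]
force: [1.0, 0.5, 0.2]
grip_width: 0.0853
finger_force: 0.0
```

Emit:
{"name": "servo_tool", "arguments": {
  "rows": [
    [0,0.5,0,0,0,0,1],
    [0,1,0,0,0,0,1],
    [0,1,0,0,0,0,1],
    [0,1,0,0,0,0,1]
  ]
}}

```text
t: 18.65
ee_pos: [0.4363, -0.1676, 0.1861]
orientation: [[-1.0, 0.02, 0.0], [0.02, 1.0, -0.001], [-0.0, -0.001, -1.0]]
force: [0.6, -0.2, 0.5]
grip_width: 0.0854
finger_force: 0.0
```

```bash
cat > scene.py <<'E'
from h import *
def scene():
    for n in('top','side'):
        Ws=[];
        for k in range(3):
            im,d,c=snap(n); Ws.append(cloud(d,c))
        W=np.nanmedian(Ws,0); Z=W[...,2]; x,y=W[...,0],W[...,1]
        box=lambda a,b,e,f:(x>a)&(x<b)&(y>e)&(y<f)
        blobs(W,(Z>.03)&(Z<.08)&box(.36,.5,-.42,-.28),n+' scraper',mn=15)
        blobs(W,(Z>.012)&(Z<.045)&box(.38,.62,.12,.42)&~box(.55,.62,.1,.16),n+' bil',mn=40)
        blobs(W,(Z>.063)&(Z<.075)&box(.56,.62,-.14,.14),n+' onrail',mn=30)
E
python3 - <<'E'
from scene import *
scene(); to([.4417,.157,.15],np.pi-.0227)
E
```

```text
top bil [186. 206.] 87 z 0.0182 rect [569.  270.1] [18.2 33.5] 77.4 mean [0.569  0.2695]
top bil [154. 217.] 174 z 0.0244 rect [539.3 353.8] [24.9 44.7] 35.8 mean [0.5389 0.3532]
top bil [155. 255.] 309 z 0.0314 rect [438.5 344. ] [31.4 57.5] 72.4 mean [0.4384 0.3436]
top bil [227. 254.] 169 z 0.0245 rect [442.  155.5] [24.1 45. ] 23.3 mean [0.4418 0.1553]
side scraper [388. 178.] 184 z 0.0531 rect [ 428.9 -344.8] [18.2 45.2] 86.4 mean [ 0.428  -0.3422]
side bil [292. 293.] 241 z 0.0242 rect [442.6 159. ] [23.5 46.2] 28.3 mean [0.4414 0.161 ]
side bil [205. 307.] 152 z 0.0184 rect [570.2 272.5] [19.3 35.6] 77.6 mean [0.5685 0.2739]
side bil [189. 340.] 329 z 0.0244 rect [540.3 356.1] [23.9 46.3] 36.7 mean [0.5384 0.3582]
side bil [240. 357.] 736 z 0.0312 rect [439.  347.1] [31.6 59.5] 72.1 mean [0.4374 0.3489]
t 18.95 pos [ 0.4361 -0.1696  0.1857] F [ 0.  -0.4  0. ] w 0.0856 
 shift [0.024 3.267 0.357] turn [ 0.     -0.0002 -0.0013]
```

The scraper is back on its mat at about (0.429,-0.344) and the billets are undisturbed. Moving to the pale billet0 at (0.442,0.157).

Emit:
{"name": "servo_tool", "arguments": {
  "rows": [
    [0,0.5,0,0,0,0,1],
    [0,1,0,0,0,0,1]
  ]
}}

```text
t: 19.15
ee_pos: [0.4387, -0.0694, 0.1857]
orientation: [[-1.0, 0.029, 0.0], [0.029, 1.0, 0.0], [-0.0, 0.0, -1.0]]
force: [0.9, 0.2, 0.3]
grip_width: 0.0852
finger_force: 0.0
```

Emit:
{"name": "servo_tool", "arguments": {
  "rows": [
    [0,0.5,0,0,0,0,1],
    [0,1,0,0,0,0,1]
  ]
}}

```text
t: 19.35
ee_pos: [0.4408, 0.0323, 0.1859]
orientation: [[-1.0, 0.025, 0.0], [0.025, 1.0, 0.0], [-0.0, 0.0, -1.0]]
force: [0.8, 0.7, -1.0]
grip_width: 0.0853
finger_force: 0.0
```

Emit:
{"name": "servo_tool", "arguments": {
  "rows": [
    [0,0.5,0,0,0,0,1],
    [0,1,0,0,0,0,1]
  ]
}}

```text
t: 19.55
ee_pos: [0.4432, 0.1327, 0.1859]
orientation: [[-1.0, 0.025, 0.0], [0.025, 1.0, -0.0], [-0.0, -0.0, -1.0]]
force: [2.1, 0.2, -0.3]
grip_width: 0.0856
finger_force: 0.0
```

Emit:
{"name": "servo_tool", "arguments": {
  "rows": [
    [0.02,0.26,0.1,0,0,0.09,1],
    [0.02,0.26,0.3,0,0,0.18,1],
    [0.02,0.26,0.5,0,0,0.27,1],
    [0.02,0.26,0.7,0,0,0.36,1],
    [0.02,0.26,0.9,0,0,0.45,1],
    [0.02,0.26,0.9,0,0,0.54,1],
    [0.02,0.26,0.9,0,0,0.63,1],
    [0.02,0.26,0.9,0,0,0.727,1],
    [0.02,0.26,0.9,0,0,0.727,1],
    [0.02,0.26,0.9,0,0,0.727,1]
  ]
}}

```text
t: 20.55
ee_pos: [0.4419, 0.157, 0.0958]
orientation: [[-0.397, 0.918, -0.0], [0.918, 0.397, -0.0], [0.0, -0.0, -1.0]]
force: [0.3, -0.3, -0.3]
grip_width: 0.0854
finger_force: 0.0
```

```bash
python3 - <<'E'
from h import *
to([.442,.157,.003],np.radians(113.3))
E
```

```text
t 20.55 pos [0.4419 0.157  0.0958] F [ 0.3 -0.3 -0.3] w 0.0854 
 shift [-0.001  0.001  0.928] turn [-0.0001 -0.      0.0009]
```

Emit:
{"name": "servo_tool", "arguments": {
  "rows": [
    [0,0,0.3,0,0,0,1],
    [0,0,0.6,0,0,0,1],
    [0,0,0.85,0,0,0,1],
    [0,0,0.92,0,0,0,1],
    [0,0,0.92,0,0,0,1],
    [0,0,0.92,0,0,0,-1],
    [0,0,0.92,0,0,0,-1],
    [0,0,0.92,0,0,0,-1],
    [0,0,0.92,0,0,0,-1],
    [0,0,0.92,0,0,0,-1]
  ],
  "force": 60
}}

```text
t: 21.55
ee_pos: [0.4423, 0.1576, 0.0048]
orientation: [[-0.395, 0.919, 0.002], [0.919, 0.395, 0.0], [-0.0, 0.002, -1.0]]
force: [-1.1, -0.7, 5.9]
grip_width: 0.0224
finger_force: 59.3
```

Emit:
{"name": "servo_tool", "arguments": {
  "rows": [
    [0,0,0,0,0,0,-1],
    [0,0,0,0,0,0,-1],
    [0,0,0,0,0,0,-1]
  ]
}}

```text
t: 21.85
ee_pos: [0.4423, 0.1576, 0.0048]
orientation: [[-0.395, 0.919, 0.002], [0.919, 0.395, 0.0], [-0.0, 0.002, -1.0]]
force: [-0.2, -0.9, 5.2]
grip_width: 0.0232
finger_force: 59.3
```

Emit:
{"name": "servo_tool", "arguments": {
  "rows": [
    [0,0,-0.15,0,0,0,-1],
    [0,0,-0.4,0,0,-0.07,-1],
    [0,0,-0.7,0,0,-0.16,-1],
    [0,0,-1,0,0,-0.25,-1],
    [0,0,-1,0,0,-0.34,-1],
    [0,0,-1,0,0,-0.43,-1],
    [0,0,-1,0,0,-0.52,-1],
    [0,0,-1,0,0,-0.61,-1],
    [0,0,-1,0,0,-0.69,-1],
    [0,0,-1,0,0,-0.727,-1]
  ]
}}

```text
t: 22.85
ee_pos: [0.4414, 0.1575, 0.1041]
orientation: [[-1.0, 0.019, 0.0], [0.019, 1.0, 0.0], [-0.0, 0.0, -1.0]]
force: [-0.8, 1.0, -1.3]
grip_width: 0.0227
finger_force: 58.9
```

Emit:
{"name": "servo_tool", "arguments": {
  "rows": [
    [0,0,-0.2,0,0,0,-1],
    [-0.3,-0.3,-0.2,0,0,0,-1],
    [-0.7,-0.7,-0.2,0,0,0,-1],
    [-1,-1,-0.2,0,0,0,-1],
    [-1,-1,-0.2,0,0,0,-1]
  ]
}}

```text
t: 23.35
ee_pos: [0.5442, 0.0511, 0.1246]
orientation: [[-1.0, 0.028, 0.005], [0.028, 1.0, -0.002], [-0.005, -0.002, -1.0]]
force: [-0.7, 1.1, -0.2]
grip_width: 0.0228
finger_force: 59.1
```

```bash
python3 - <<'E'
from h import *
to([.600,-.0605,.06],np.pi-.0227)
E
```

```text
t 23.35 pos [0.5442 0.0511 0.1246] F [-0.7  1.1 -0.2] w 0.0228 
 shift [-0.586 -1.098  0.651] turn [-0.0011  0.0034 -0.0035]
```

Emit:
{"name": "servo_tool", "arguments": {
  "rows": [
    [-0.3,-0.5,0,0,0,0,-1],
    [-0.58,-1,0,0,0,0,-1],
    [-0.58,-1,0,0,0,0,-1],
    [-0.58,-1,0,0,0,0,-1],
    [-0.58,-1,0,0,0,0,-1]
  ]
}}

```text
t: 23.85
ee_pos: [0.5938, -0.0452, 0.1235]
orientation: [[-1.0, 0.023, -0.002], [0.023, 1.0, 0.001], [0.002, 0.001, -1.0]]
force: [-0.2, 0.4, -1.1]
grip_width: 0.0225
finger_force: 59.2
```

```bash
python3 - <<'E'
from h import *
to([.600,-.0605,.055],np.pi-.0227)
for n in('side','top'):
    Ws=[]
    for k in range(3):
        im,d,c=snap(n); Ws.append(cloud(d,c))
    W=np.nanmedian(Ws,0); x,y,Z=np.moveaxis(W,-1,0)
    p=proj([[.6,-.05,.11]],c)[0]; print(n,p)
    blobs(W,(abs(x-.6)<.04)&(abs(y+.05)<.02)&(Z>.1)&(Z<.135)&(im.max(-1)>70),n,mn=10)
    m=(Z>.05)&(Z<.058)&(im.max(-1)<75)&(abs(y)<.12)&(abs(x-.57)<.015)
    P=W[m]; 
    if len(P)>20: print(n,'fence fit x(y)=',np.polyfit(P[:,1],P[:,0],1),P[:,0].min(),P[:,0].max(),len(P))
    m=(Z>.056)&(Z<.068)&(abs(y)<.11)&(abs(x-.665)<.02); P=W[m]
    if len(P)>20: print(n,'jaw',np.polyfit(P[:,1],P[:,0],1),len(P))
E
```

```text
t 23.85 pos [ 0.5938 -0.0452  0.1235] F [-0.2  0.4 -1.1] w 0.0225 
 shift [-0.067 -0.152  0.685] turn [ 0.0007 -0.0011 -0.    ]
side [275.70216583 188.20929825]
side [267. 184.] 14 z 0.1319 rect [614.2 -32.8] [1.9 7.2] 71.8 mean [ 0.6138 -0.0326]
side [282. 186.] 65 z 0.1322 rect [573.8 -40.6] [27.5 11.3] 64.9 mean [ 0.5754 -0.0384]
side fence fit x(y)= [0.02241248 0.56985905] 0.564508371288725 0.5783157067763754 274
side jaw [0.01878905 0.66642433] 423
top [307.09542487 187.59354476]
top fence fit x(y)= [0.00067238 0.56995216] 0.5679578463894266 0.571781722318722 41
top jaw [0.00905167 0.66776738] 163
```

Emit:
{"name": "servo_tool", "arguments": {
  "rows": [
    [-0.067,-0.152,0.2,0,0,0,-1],
    [-0.067,-0.152,0.45,0,0,0,-1],
    [-0.067,-0.152,0.65,0,0,0,-1],
    [-0.067,-0.152,0.69,0,0,0,-1],
    [-0.067,-0.152,0.71,0,0,0,-1],
    [-0.067,-0.152,0.73,0,0,0,-1],
    [-0.067,-0.152,0.74,0,0,0,-1],
    [-0.067,-0.152,0.74,0,0,0,-1]
  ]
}}

```text
t: 24.95
ee_pos: [0.6019, -0.0614, 0.0507]
orientation: [[-1.0, 0.023, 0.001], [0.023, 1.0, -0.0], [-0.001, -0.0, -1.0]]
force: [0.2, 0.7, -0.3]
grip_width: 0.0227
finger_force: 59.2
```

Emit:
{"name": "servo_tool", "arguments": {
  "rows": [
    [0.02,0,0.005,0,0,0,-1],
    [0.02,0,0.015,0,0,0,-1],
    [0.02,0,0.02,0,0,0,-1],
    [0.02,0,0.02,0,0,0,-1]
  ]
}}

```text
t: 25.35
ee_pos: [0.5996, -0.0615, 0.0498]
orientation: [[-1.0, 0.023, 0.001], [0.023, 1.0, -0.0], [-0.001, -0.0, -1.0]]
force: [-3.4, 0.7, 10.4]
grip_width: 0.0228
finger_force: 60.9
```

Contact came at the predicted height. Releasing billet0.

Emit:
{"name": "servo_tool", "arguments": {
  "rows": [
    [0,0,-0.015,0,0,0,-1],
    [0,0,-0.015,0,0,0,0.2],
    [0,0,-0.015,0,0,0,0.2],
    [0,0,-0.015,0,0,0,0.2],
    [0,0,-0.015,0,0,0,0.2],
    [0,0,-0.2,0,0,0,0.2],
    [0,0,-0.5,0,0,0,0.2],
    [0,0,-0.9,0,0,0,1],
    [0,0,-0.9,0,0,0,1]
  ]
}}

```text
t: 26.25
ee_pos: [0.603, -0.0621, 0.1433]
orientation: [[-1.0, 0.023, 0.009], [0.023, 1.0, -0.002], [-0.009, -0.002, -1.0]]
force: [0.6, -0.4, 0.9]
grip_width: 0.078
finger_force: 0.0
```

Emit:
{"name": "servo_tool", "arguments": {
  "rows": [
    [0,0.5,-0.2,0,0,0,1],
    [0,1,-0.2,0,0,0,1]
  ]
}}

```text
t: 26.45
ee_pos: [0.6031, 0.0344, 0.1597]
orientation: [[-1.0, 0.027, 0.004], [0.027, 1.0, -0.0], [-0.004, -0.0, -1.0]]
force: [1.1, 0.0, 0.2]
grip_width: 0.0853
finger_force: 0.0
```

Emit:
{"name": "servo_tool", "arguments": {
  "rows": [
    [0,0.5,0,0,0,0,1],
    [0,1,0,0,0,0,1],
    [0,1,0,0,0,0,1],
    [0,1,0,0,0,0,1]
  ]
}}

```text
t: 26.85
ee_pos: [0.6033, 0.1362, 0.1571]
orientation: [[-1.0, 0.02, -0.001], [0.02, 1.0, -0.001], [0.001, -0.001, -1.0]]
force: [-0.5, -0.3, -0.5]
grip_width: 0.0856
finger_force: 0.0
```

```bash
python3 - <<'E'
from scene import *
scene(); to([.5395,.355,.1],np.radians(180-53.5))
E
```

```text
top scraper [422. 260.] 160 z 0.0548 rect [ 427.7 -347.6] [17.1 44. ] 87.2 mean [ 0.4278 -0.3478]
top bil [142. 219.] 173 z 0.0245 rect [534.4 383.7] [24.3 44.3] 36.1 mean [0.5339 0.3835]
top bil [151. 255.] 166 z 0.0316 rect [438.8 352.6] [24.7 59.6] 87.4 mean [0.4359 0.3503]
top onrail [311. 192.] 162 z 0.0695 rect [598.5 -63.2] [23.6 42.8] 89.7 mean [ 0.5989 -0.0627]
side scraper [388. 178.] 187 z 0.0531 rect [ 428.5 -343.2] [16.8 45.3] 85.2 mean [ 0.428  -0.3423]
side bil [205. 307.] 154 z 0.0184 rect [569.3 272.3] [19.8 35.2] 79.1 mean [0.5686 0.2738]
side bil [181. 353.] 363 z 0.0244 rect [535.1 386.2] [24.1 47.8] 36.1 mean [0.5331 0.3886]
side bil [240. 357.] 734 z 0.0312 rect [439.4 347. ] [31.6 58.9] 73.5 mean [0.4377 0.3488]
side onrail [279. 203.] 129 z 0.069 rect [598.6 -59.6] [26.1 41.5] 88.7 mean [ 0.5976 -0.0575]
t 27.15 pos [0.6039 0.1335 0.1577] F [-0.3  0.5  0.2] w 0.0855 
 shift [0.699 2.198 0.577] turn [-1.000e-04 -1.000e-04  5.785e-01]
```

Billet1 was knocked to about (0.535,0.385), long axis at 126°. Billet0 lies well on the rail. Fetching billet1.

Emit:
{"name": "servo_tool", "arguments": {
  "rows": [
    [0.12,0.45,0,0,0,0,1],
    [0.25,0.9,0,0,0,0,1]
  ]
}}

```text
t: 27.35
ee_pos: [0.5816, 0.2242, 0.1579]
orientation: [[-1.0, 0.028, 0.001], [0.028, 1.0, 0.0], [-0.001, 0.0, -1.0]]
force: [0.7, 0.1, -0.4]
grip_width: 0.0854
finger_force: 0.0
```

Emit:
{"name": "servo_tool", "arguments": {
  "rows": [
    [0.12,0.45,0,0,0,0,1],
    [0.25,0.9,0,0,0,0,1]
  ]
}}

```text
t: 27.55
ee_pos: [0.558, 0.3165, 0.158]
orientation: [[-1.0, 0.025, 0.0], [0.025, 1.0, 0.0], [-0.0, 0.0, -1.0]]
force: [0.8, 0.4, 0.1]
grip_width: 0.0856
finger_force: 0.0
```

Emit:
{"name": "servo_tool", "arguments": {
  "rows": [
    [0.15,0.4,0.1,0,0,0.09,1],
    [0.245,0.7,0.3,0,0,0.18,1],
    [0.245,0.7,0.5,0,0,0.27,1],
    [0.245,0.7,0.6,0,0,0.36,1],
    [0.245,0.7,0.6,0,0,0.45,1],
    [0.245,0.7,0.6,0,0,0.54,1],
    [0.245,0.7,0.6,0,0,0.585,1],
    [0.245,0.7,0.6,0,0,0.585,1],
    [0.245,0.7,0.6,0,0,0.585,1]
  ]
}}

```text
t: 28.45
ee_pos: [0.5354, 0.386, 0.0979]
orientation: [[-0.589, 0.808, 0.0], [0.808, 0.589, 0.0], [-0.0, 0.0, -1.0]]
force: [-0.3, 0.4, -0.5]
grip_width: 0.0852
finger_force: 0.0
```

```bash
python3 - <<'E'
from h import *
to([.535,.385,.003],np.radians(126.1))
E
```

```text
t 28.45 pos [0.5354 0.386  0.0979] F [-0.3  0.4 -0.5] w 0.0852 
 shift [-0.005 -0.009  0.949] turn [ 0.      0.     -0.0003]
```

Emit:
{"name": "servo_tool", "arguments": {
  "rows": [
    [0,0,0.3,0,0,0,1],
    [0,0,0.6,0,0,0,1],
    [0,-0.01,0.85,0,0,0,1],
    [0,-0.01,0.94,0,0,0,1],
    [0,-0.01,0.94,0,0,0,1],
    [0,-0.01,0.94,0,0,0,-1],
    [0,-0.01,0.94,0,0,0,-1],
    [0,-0.01,0.94,0,0,0,-1],
    [0,-0.01,0.94,0,0,0,-1],
    [0,-0.01,0.94,0,0,0,-1]
  ],
  "force": 60
}}

```text
t: 29.45
ee_pos: [0.5349, 0.3865, 0.0049]
orientation: [[-0.589, 0.808, 0.002], [0.808, 0.589, 0.001], [-0.0, 0.002, -1.0]]
force: [0.7, 0.3, 4.0]
grip_width: 0.0228
finger_force: 59.7
```

Emit:
{"name": "servo_tool", "arguments": {
  "rows": [
    [0,0,0,0,0,0,-1],
    [0,0,0,0,0,0,-1],
    [0,0,0,0,0,0,-1]
  ]
}}

```text
t: 29.75
ee_pos: [0.535, 0.3865, 0.0049]
orientation: [[-0.589, 0.808, 0.002], [0.808, 0.589, 0.001], [-0.0, 0.002, -1.0]]
force: [0.7, -0.6, 5.9]
grip_width: 0.0227
finger_force: 59.7
```

Emit:
{"name": "servo_tool", "arguments": {
  "rows": [
    [0,0,-0.15,0,0,0,-1],
    [0,0,-0.4,0,0,-0.07,-1],
    [0,0,-0.7,0,0,-0.16,-1],
    [0,0,-1,0,0,-0.25,-1],
    [0,0,-1,0,0,-0.34,-1],
    [0,0,-1,0,0,-0.43,-1],
    [0,0,-1,0,0,-0.52,-1],
    [0,0,-1,0,0,-0.585,-1],
    [0,0,-1,0,0,-0.585,-1]
  ]
}}

```text
t: 30.65
ee_pos: [0.534, 0.3859, 0.1044]
orientation: [[-1.0, 0.023, -0.0], [0.023, 1.0, -0.0], [0.0, -0.0, -1.0]]
force: [-0.6, 0.5, -1.1]
grip_width: 0.0227
finger_force: 58.9
```

```bash
python3 - <<'E'
from h import *
to([.602,.0595,.125],np.pi-.0227)
E
```

```text
t 30.65 pos [0.534  0.3859 0.1044] F [-0.6  0.5 -1.1] w 0.0227 
 shift [-0.755 -3.248 -0.206] turn [-0.     -0.0001 -0.0002]
```

Emit:
{"name": "servo_tool", "arguments": {
  "rows": [
    [-0.05,-0.2,-0.2,0,0,0,-1],
    [-0.1,-0.5,-0.2,0,0,0,-1],
    [-0.19,-0.81,-0.2,0,0,0,-1]
  ]
}}

```text
t: 30.95
ee_pos: [0.5512, 0.3044, 0.1248]
orientation: [[-1.0, 0.024, 0.001], [0.024, 1.0, 0.0], [-0.001, 0.0, -1.0]]
force: [0.1, -0.2, -0.7]
grip_width: 0.0231
finger_force: 59.0
```

Emit:
{"name": "servo_tool", "arguments": {
  "rows": [
    [-0.1,-0.4,0,0,0,0,-1],
    [-0.19,-0.81,0,0,0,0,-1]
  ]
}}

```text
t: 31.15
ee_pos: [0.5686, 0.2221, 0.1243]
orientation: [[-1.0, 0.024, 0.0], [0.024, 1.0, 0.0], [-0.0, 0.0, -1.0]]
force: [0.4, -0.1, -0.4]
grip_width: 0.0225
finger_force: 59.0
```

Emit:
{"name": "servo_tool", "arguments": {
  "rows": [
    [-0.1,-0.4,0,0,0,0,-1],
    [-0.19,-0.81,0,0,0,0,-1]
  ]
}}

```text
t: 31.35
ee_pos: [0.5858, 0.1403, 0.1243]
orientation: [[-1.0, 0.025, 0.0], [0.025, 1.0, 0.0], [-0.0, 0.0, -1.0]]
force: [0.4, 0.8, -0.4]
grip_width: 0.0226
finger_force: 59.0
```

Emit:
{"name": "servo_tool", "arguments": {
  "rows": [
    [-0.1,-0.4,0,0,0,0,-1],
    [-0.19,-0.81,0,0,0,0,-1],
    [-0.19,-0.81,0,0,0,0,-1],
    [-0.19,-0.81,0,0,0,0,-1],
    [-0.19,-0.81,0,0,0,0,-1]
  ]
}}

```text
t: 31.85
ee_pos: [0.6024, 0.0612, 0.1239]
orientation: [[-1.0, 0.023, -0.0], [0.023, 1.0, 0.0], [0.0, 0.0, -1.0]]
force: [-0.8, 0.4, -0.7]
grip_width: 0.0227
finger_force: 59.1
```

```bash
python3 - <<'E'
from h import *
to([.602,.0595,.055],np.pi-.0227)
E
```

```text
t 31.85 pos [0.6024 0.0612 0.1239] F [-0.8  0.4 -0.7] w 0.0227 
 shift [ 0.003 -0.018  0.689] turn [ 0.0003 -0.0003 -0.0002]
```

Emit:
{"name": "servo_tool", "arguments": {
  "rows": [
    [0,-0.015,0.2,0,0,0,-1],
    [0,-0.015,0.45,0,0,0,-1],
    [0,-0.015,0.65,0,0,0,-1],
    [0,-0.015,0.7,0,0,0,-1],
    [0,-0.015,0.72,0,0,0,-1],
    [0,-0.015,0.74,0,0,0,-1],
    [0,-0.015,0.755,0,0,0,-1],
    [0,-0.015,0.755,0,0,0,-1]
  ]
}}

```text
t: 32.65
ee_pos: [0.6036, 0.0594, 0.0499]
orientation: [[-1.0, 0.022, 0.002], [0.022, 1.0, 0.001], [-0.002, 0.001, -1.0]]
force: [-1.5, 1.6, 4.4]
grip_width: 0.023
finger_force: 59.6
```

Emit:
{"name": "servo_tool", "arguments": {
  "rows": [
    [0.02,0,-0.012,0,0,0,-1],
    [0.02,0,-0.01,0,0,0,-1],
    [0.02,0,-0.01,0,0,0,0.2],
    [0.02,0,-0.01,0,0,0,0.2],
    [0.02,0,-0.01,0,0,0,0.2],
    [0.02,0,-0.01,0,0,0,0.2],
    [0.02,0,-0.2,0,0,0,0.2],
    [0.02,0,-0.5,0,0,0,0.2],
    [0.02,0,-0.9,0,0,0,0.2],
    [0.02,0,-0.9,0,0,0,0.2]
  ]
}}

```text
t: 33.65
ee_pos: [0.6046, 0.0588, 0.1439]
orientation: [[-1.0, 0.023, 0.009], [0.023, 1.0, -0.0], [-0.009, -0.0, -1.0]]
force: [1.2, -0.4, -0.2]
grip_width: 0.0515
finger_force: 0.0
```

Emit:
{"name": "servo_tool", "arguments": {
  "rows": [
    [0.4,-0.1,-0.2,0,0,0,-1],
    [0.8,-0.3,-0.2,0,0,0,-1],
    [1,-0.4,-0.2,0,0,0,-1],
    [1,-0.4,-0.2,0,0,0,-1]
  ]
}}

```text
t: 34.05
ee_pos: [0.4967, 0.0206, 0.1579]
orientation: [[-1.0, 0.024, -0.003], [0.024, 1.0, -0.0], [0.003, -0.0, -1.0]]
force: [-0.3, 0.7, 0.1]
grip_width: -0.0001
finger_force: 0.0
```

```bash
python3 - <<'E'
from scene import *
scene(); to([.530,-.0003+.0015,.1],np.pi-.0227)
im,d,c=snap('side'); save('c8',cv2.resize(im[170:290,170:350],None,fx=4,fy=4,interpolation=cv2.INTER_CUBIC))
E
```

```text
top scraper [422. 260.] 163 z 0.055 rect [ 427.8 -347.7] [16.3 43.9] 88.2 mean [ 0.4277 -0.3477]
top bil [186. 206.] 90 z 0.0182 rect [569.  270.1] [18.8 33.7] 78.0 mean [0.5686 0.2693]
top bil [155. 255.] 307 z 0.0313 rect [438.5 343.9] [32.4 57.4] 72.4 mean [0.4383 0.3438]
top onrail [313. 193.] 103 z 0.0694 rect [597.9 -66.1] [17.8 45.4] 81.7 mean [ 0.5972 -0.0669]
side scraper [388. 178.] 186 z 0.0536 rect [ 428.2 -343.5] [44.4 17.6] 1.3 mean [ 0.428  -0.3418]
side bil [205. 307.] 153 z 0.0182 rect [569.5 272.1] [19.2 34.6] 78.2 mean [0.5684 0.2738]
side bil [240. 357.] 736 z 0.0312 rect [439.6 347.3] [32.2 59.5] 74.3 mean [0.4376 0.3489]
side onrail [279. 203.] 126 z 0.069 rect [598.4 -60.1] [27.  42.3] 89.3 mean [ 0.5973 -0.0573]
side onrail [251. 227.] 151 z 0.0693 rect [598.9  60.7] [41.  26.2] 3.4 mean [0.5983 0.0624]
t 34.35 pos [0.5009 0.0214 0.1582] F [0.  0.8 0.3] w 0.0002 
 shift [-0.295 -0.196  0.582] turn [0.     0.0003 0.0003]
```

View pics/c8.png

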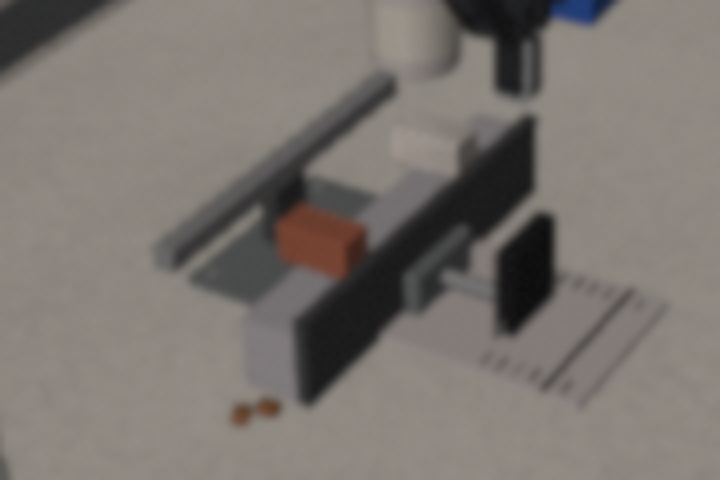

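Both billets lie crosswise on the rail (crop (320,240) and (430,145)) and the bar is home. I'll lower the closed fingers into the gap behind the T-handle and pull on its back face.

Emit:
{"name": "servo_tool", "arguments": {
  "rows": [
    [-0.15,-0.1,0.1,0,0,0,-1],
    [-0.32,-0.195,0.3,0,0,0,-1],
    [-0.32,-0.195,0.6,0,0,0,-1],
    [-0.32,-0.195,0.6,0,0,0,-1],
    [-0.32,-0.195,0.6,0,0,0,-1],
    [-0.32,-0.195,0.6,0,0,0,-1]
  ]
}}

```text
t: 35.0
ee_pos: [0.5321, 0.0012, 0.0994]
orientation: [[-1.0, 0.022, 0.001], [0.022, 1.0, -0.0], [-0.001, -0.0, -1.0]]
force: [1.1, 0.1, -0.4]
grip_width: -0.0004
finger_force: 0.0
```

Emit:
{"name": "servo_tool", "arguments": {
  "rows": [
    [0,0,0.1,0,0,0,-1],
    [0,0,0.2,0,0,0,-1],
    [0,0,0.3,0,0,0,-1],
    [0,0,0.4,0,0,0,-1],
    [0,0,0.5,0,0,0,-1],
    [0,0,0.6,0,0,0,-1],
    [0,0,0.62,0,0,0,-1],
    [0,0,0.62,0,0,0,-1]
  ]
}}

```text
t: 35.8
ee_pos: [0.531, 0.001, 0.0357]
orientation: [[-1.0, 0.023, -0.001], [0.023, 1.0, 0.0], [0.001, 0.0, -1.0]]
force: [0.7, 0.5, 0.6]
grip_width: -0.0001
finger_force: 0.0
```

Emit:
{"name": "servo_tool", "arguments": {
  "rows": [
    [0.03,0,0,0,0,0,-1],
    [0.06,0,0,0,0,0,-1],
    [0.08,0,0,0,0,0,-1],
    [0.08,0,0,0,0,0,-1]
  ]
}}

```text
t: 36.2
ee_pos: [0.5234, 0.0011, 0.0367]
orientation: [[-1.0, 0.023, 0.001], [0.023, 1.0, -0.0], [-0.001, -0.0, -1.0]]
force: [0.1, -1.1, 0.1]
grip_width: 0.0001
finger_force: 0.0
```

Emit:
{"name": "servo_tool", "arguments": {
  "rows": [
    [0.01,0,0,0,0,0,-1],
    [0.02,0,0,0,0,0,-1],
    [0.02,0,0,0,0,0,-1]
  ]
}}

```text
t: 36.5
ee_pos: [0.523, 0.0011, 0.0367]
orientation: [[-1.0, 0.023, 0.003], [0.023, 1.0, 0.0], [-0.003, 0.0, -1.0]]
force: [4.7, 0.5, -2.4]
grip_width: -0.0002
finger_force: 2.5
```

Emit:
{"name": "servo_tool", "arguments": {
  "rows": [
    [0.01,0,0,0,0,0,-1],
    [0.02,0,0,0,0,0,-1],
    [0.02,0,0,0,0,0,-1]
  ]
}}

```text
t: 36.8
ee_pos: [0.5208, 0.0012, 0.0367]
orientation: [[-1.0, 0.023, 0.003], [0.023, 1.0, 0.0], [-0.003, 0.0, -1.0]]
force: [5.2, 1.0, -2.1]
grip_width: -0.0001
finger_force: 2.5
```

Emit:
{"name": "servo_tool", "arguments": {
  "rows": [
    [0.05,0,0,0,0,0,-1],
    [0.1,0,0,0,0,0,-1],
    [0.15,0,0,0,0,0,-1],
    [0.2,0,0,0,0,0,-1],
    [0.25,0,0,0,0,0,-1],
    [0.3,0,0,0,0,0,-1],
    [0.35,0,0,0,0,0,-1],
    [0.385,0,0,0,0,0,-1],
    [0.385,0,0,0,0,0,-1]
  ]
}}

```text
t: 37.7
ee_pos: [0.4846, 0.0019, 0.0371]
orientation: [[-1.0, 0.023, 0.007], [0.023, 1.0, 0.0], [-0.007, 0.0, -1.0]]
force: [9.9, 0.2, -6.1]
grip_width: 0.0
finger_force: 4.9
```

```bash
python3 - <<'E'
from scene import *
to([.483,.001,.0367],np.pi-.0227)
for n in('top','side'):
    im,d,c=snap(n); W=cloud(d,c); x,y,Z=np.moveaxis(W,-1,0)
    m=(Z>.057)&(Z<.069)&(abs(y)<.13)&(x>.61)&(x<.70); P=W[m]
    print(n,'jaw',np.polyfit(P[:,1],P[:,0],1),len(P),np.percentile(P[:,0],[5,50,95]).round(4))
    m=(Z>.05)&(Z<.068)&(abs(y)<.03)&(x>.43)&(x<.53)&(im.max(-1)<70); print(n,'handle',W[m][:,0].mean() if m.any() else 0,m.sum())
    sv=im[170:290,170:350] if n=='side' else None
save('c9',cv2.resize(sv,None,fx=4,fy=4,interpolation=cv2.INTER_CUBIC))
E
```

```text
t 37.7 pos [0.4846 0.0019 0.0371] F [ 9.9  0.2 -6.1] w 0.0 
 shift [ 0.015 -0.01   0.004] turn [ 0.0002  0.0043 -0.    ]
top jaw [0.01990886 0.62900525] 346 [0.6212 0.6289 0.6354]
top handle 0 0
side jaw [0.01920094 0.62685214] 446 [0.614  0.627  0.6363]
side handle 0.46916808698740226 173
```

View pics/c9.png

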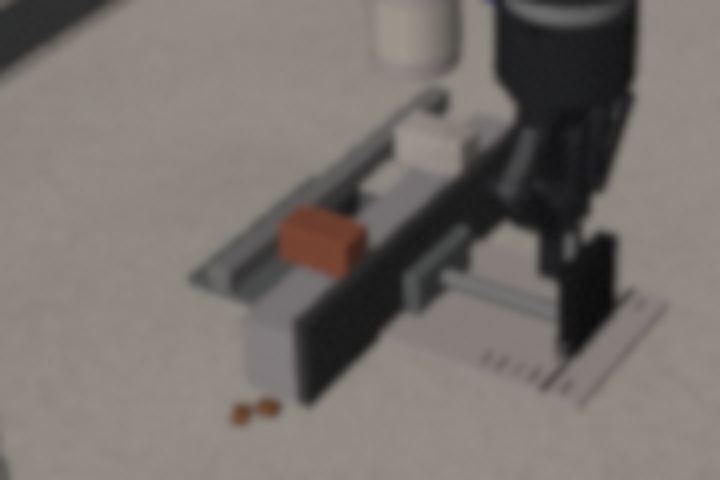

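The jaw moved 38.5–39 mm, with the handle at the long line (crop (585,295)). I'll add about 1 mm and hold over 2 s.

Emit:
{"name": "servo_tool", "arguments": {
  "rows": [
    [0.012,0,0,0,0,0,-1],
    [0.012,0,0,0,0,0,-1],
    [0.012,0,0,0,0,0,-1],
    [0.012,0,0,0,0,0,-1],
    [0.012,0,0,0,0,0,-1],
    [0.012,0,0,0,0,0,-1],
    [0.012,0,0,0,0,0,-1],
    [0.012,0,0,0,0,0,-1],
    [0.012,0,0,0,0,0,-1],
    [0.012,0,0,0,0,0,-1]
  ]
}}

```text
t: 38.8
ee_pos: [0.484, 0.0019, 0.0371]
orientation: [[-1.0, 0.023, 0.007], [0.023, 1.0, 0.0], [-0.007, 0.0, -1.0]]
force: [9.9, 0.2, -7.5]
grip_width: -0.0
finger_force: 5.2
```

Emit:
{"name": "servo_tool", "arguments": {
  "rows": [
    [0,0,0,0,0,0,-1],
    [0,0,0,0,0,0,-1],
    [0,0,0,0,0,0,-1],
    [0,0,0,0,0,0,-1],
    [0,0,0,0,0,0,-1],
    [0,0,0,0,0,0,-1],
    [0,0,0,0,0,0,-1],
    [0,0,0,0,0,0,-1],
    [0,0,0,0,0,0,-1],
    [0,0,0,0,0,0,-1]
  ]
}}

```text
t: 39.8
ee_pos: [0.484, 0.0019, 0.0371]
orientation: [[-1.0, 0.023, 0.007], [0.023, 1.0, 0.0], [-0.007, 0.0, -1.0]]
force: [11.1, 0.8, -7.8]
grip_width: -0.0003
finger_force: 5.2
```

Emit:
{"name": "servo_tool", "arguments": {
  "rows": [
    [0,0,0,0,0,0,-1],
    [0,0,0,0,0,0,-1],
    [0,0,0,0,0,0,-1],
    [0,0,0,0,0,0,-1]
  ]
}}

```text
t: 40.2
ee_pos: [0.484, 0.0019, 0.0371]
orientation: [[-1.0, 0.023, 0.008], [0.023, 1.0, 0.0], [-0.008, 0.0, -1.0]]
force: [10.3, 0.5, -6.8]
grip_width: -0.0002
finger_force: 5.2
```

Emit:
{"name": "servo_tool", "arguments": {
  "rows": [
    [-0.05,0,0,0,0,0,-1],
    [-0.1,0,0,0,0,0,-1],
    [-0.15,0,0,0,0,0,-1],
    [-0.2,0,0,0,0,0,-1],
    [-0.25,0,0,0,0,0,-1],
    [-0.3,0,0,0,0,0,-1],
    [-0.35,0,0,0,0,0,-1],
    [-0.4,0,0,0,0,0,-1],
    [-0.45,0,0,0,0,0,-1],
    [-0.5,0,0,0,0,0,-1]
  ]
}}

```text
t: 41.2
ee_pos: [0.5281, 0.0011, 0.0357]
orientation: [[-1.0, 0.023, -0.004], [0.023, 1.0, 0.0], [0.004, 0.0, -1.0]]
force: [-0.2, 0.1, -0.5]
grip_width: -0.0001
finger_force: 0.0
```

Emit:
{"name": "servo_tool", "arguments": {
  "rows": [
    [0,0,-0.2,0,0,0,-1],
    [0,0,-0.5,0,0,0,-1],
    [0,0,-0.8,0,0,0,-1],
    [0,0,-1,0,0,0,-1]
  ]
}}

```text
t: 41.6
ee_pos: [0.5288, 0.0011, 0.1375]
orientation: [[-1.0, 0.023, -0.002], [0.023, 1.0, -0.0], [0.002, -0.0, -1.0]]
force: [0.4, -0.1, 0.2]
grip_width: -0.0001
finger_force: 0.0
```

Emit:
{"name": "servo_tool", "arguments": {
  "rows": [
    [0.4,0,-0.3,0,0,0,-1],
    [0.8,0,-0.5,0,0,0,-1],
    [1,0,-0.5,0,0,0,-1],
    [1,0,-0.5,0,0,0,-1]
  ]
}}

```text
t: 42.0
ee_pos: [0.4259, 0.0038, 0.1861]
orientation: [[-1.0, 0.023, -0.004], [0.023, 1.0, 0.0], [0.004, 0.0, -1.0]]
force: [-0.0, -0.3, -1.0]
grip_width: -0.0003
finger_force: 0.0
```

Emit:
{"name": "servo_tool", "arguments": {
  "rows": [
    [0.4,0,0,0,0,0,-1],
    [0.8,0,0,0,0,0,-1],
    [0.8,0,0,0,0,0,-1],
    [0.8,0,0,0,0,0,-1]
  ]
}}

```text
t: 42.4
ee_pos: [0.3497, 0.0051, 0.1861]
orientation: [[-1.0, 0.023, -0.0], [0.023, 1.0, 0.0], [0.0, 0.0, -1.0]]
force: [0.6, 0.3, -0.2]
grip_width: -0.0
finger_force: 0.0
```

```bash
python3 - <<'E'
from scene import *
scene(); to([.4,0,.19],np.pi-.0227)
for n in('top','side'):
    im,d,c=snap(n); W=cloud(d,c); x,y,Z=np.moveaxis(W,-1,0)
    m=(Z>.057)&(Z<.069)&(abs(y)<.13)&(x>.635)&(x<.70); P=W[m]
    print(n,'jaw',np.polyfit(P[:,1],P[:,0],1),len(P))
    m=(Z>.05)&(Z<.068)&(abs(y)<.03)&(x>.43)&(x<.53)&(im.max(-1)<70); print(n,'handle',W[m][:,0].mean() if m.any() else 0,m.sum())
save('c10',np.hstack([cv2.resize(im[170:290,170:350],None,fx=4,fy=4,interpolation=cv2.INTER_CUBIC)]))
E
```

```text
top scraper [422. 260.] 161 z 0.0549 rect [ 427.8 -347.8] [15.8 44. ] 88.1 mean [ 0.4276 -0.3475]
top bil [186. 206.] 89 z 0.0186 rect [569.  269.7] [18.6 33.8] 75.9 mean [0.5689 0.2691]
top bil [155. 255.] 309 z 0.0319 rect [438.6 344.2] [31.6 57.5] 72.6 mean [0.4382 0.3434]
top onrail [265. 192.] 154 z 0.0694 rect [598.3  58. ] [42.1 23.3] 0.6 mean [0.598  0.0571]
top onrail [311. 193.] 160 z 0.0692 rect [597.2 -62.9] [23.5 44.9] 88.6 mean [ 0.5967 -0.0622]
side scraper [389. 178.] 172 z 0.0535 rect [ 426.  -343.6] [17.1 39.6] 88.1 mean [ 0.4254 -0.3421]
side bil [205. 307.] 154 z 0.0184 rect [570.1 272.3] [18.6 34.9] 77.8 mean [0.5683 0.274 ]
side bil [240. 357.] 736 z 0.0312 rect [439.7 347. ] [31.3 59.5] 72.9 mean [0.4374 0.3489]
side onrail [279. 203.] 136 z 0.069 rect [597.6 -59.6] [25.  44.4] 89.2 mean [ 0.5968 -0.0573]
side onrail [251. 227.] 154 z 0.0692 rect [598.9  60.3] [26.6 42. ] 87.5 mean [0.5979 0.0623]
t 42.7 pos [0.3506 0.005  0.1862] F [-0.  -0.3 -1. ] w -0.0 
 shift [-0.495 -0.039 -0.038] turn [ 0.     -0.0001  0.    ]
top jaw [0.02186178 0.666742  ] 466
top handle 0.5026960920876414 90
side jaw [0.02099196 0.66675409] 418
side handle 0.5025750272883811 113
```

View pics/c10.png

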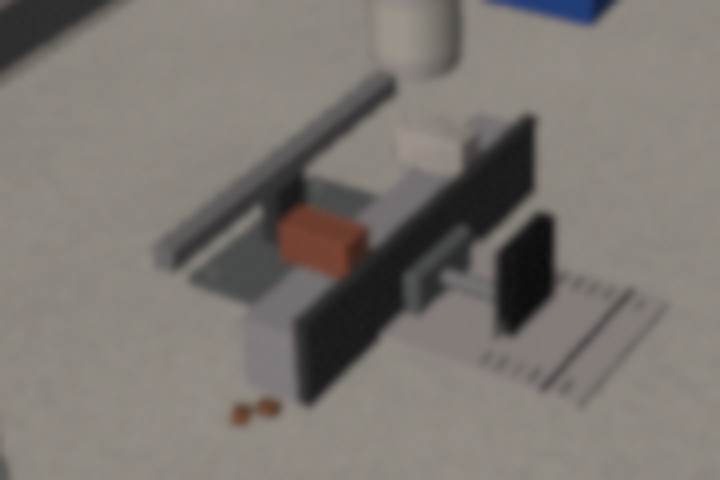

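The bar is home (jaw x 0.6667, same as at the start). The billets are about 6–8 mm in jig x, square at the fence, the chips are off the rail, and the scraper is on its mat. Handing in.

```bash
python3 -c "
from bench import arm
print(arm.job_done())"
```

```text
the job is handed in; nothing more can be done
None
```

I handed the job in with every step done, but the hand-in call gave no verdict: both chips are off the rail, the scraper is on its mat, both billets (two were present) sit square at the fence, and the bar was held at the line for over two seconds and is home.

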